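# Strip the paint-stuck axle pins and wheels from a roller-track strip

### The job

The axle pins of this roller-track strip have stuck with overspray. Take the drift punch and drive every pin that is still in out from its plain end, all the way, so that it drops into the drip tray; push them only with the punch, not with the fingers. Lay the punch back in its cradle as you found it, put all the pins and wheels into the tote for the stripping bath, and leave the black can and the dropper bottle where they stand.

Things in the scene. Friction and masses are not known exactly. Their poses are not given: they have to be found in the camera images.
- strip: fixed wheel strip of a roller track: aluminium channel 222 long (its y), 35 wide (x -17.5 to 17.5), 46 high, two 6 mm walls 23 mm apart, in a shallow drip tray. Origin under its middle, on the bench top; z up; x = the way the pins go out. 4 stations at y = -81, -27, 27, 81. Plain pin ends stick out 3 mm on the -x side, heads sit on the +x side
- tray_mid (a point): middle of the drip tray's catching side, on its floor: strip x = 58, y = 0, 2 mm above the bench. The tray spans strip x -40 to 98, y -123 to 123; rim 16 mm high (12 mm at -x, low for the tool). Pins driven out drop here, 18 to 60 mm from the strip's middle
- axle_1 (a point): centre of station 1's bore (strip y = -81), midway between the walls, 36 mm above the bench; the bore runs along strip x through both walls: 10.5 mm wide in the -x wall, 9.5 in the +x wall
- axle_2 (a point): centre of station 2's bore (strip y = -27), midway between the walls, 36 mm above the bench; the bore runs along strip x through both walls: 10.5 mm wide in the -x wall, 9.5 in the +x wall
- axle_3 (a point): centre of station 3's bore (strip y = 27), midway between the walls, 36 mm above the bench; the bore runs along strip x through both walls: 10.5 mm wide in the -x wall, 9.5 in the +x wall
- axle_4 (a point): centre of station 4's bore (strip y = 81), midway between the walls, 36 mm above the bench; the bore runs along strip x through both walls: 10.5 mm wide in the -x wall, 9.5 in the +x wall
- pin_1: steel axle pin (may be absent), stuck in station 1. Shank 8 mm thick, 38 long; head 14 x 4 mm. x axis along it to the head; origin on the axis: plain end at x = -20.5, head from 17.8 to 21.8. Sags 1 mm in the bore. Moves under 7 to 16 N on its plain end, stays where left; after 38 mm it falls into the tray and lies flat or leans on the channel. 45 g
- pin_2: steel axle pin (may be absent), stuck in station 2. Shank 8 mm thick, 38 long; head 14 x 4 mm. x axis along it to the head; origin on the axis: plain end at x = -20.5, head from 17.8 to 21.8. Sags 1 mm in the bore. Moves under 7 to 16 N on its plain end, stays where left; after 38 mm it falls into the tray and lies flat or leans on the channel. 45 g
- pin_3: steel axle pin (may be absent), stuck in station 3. Shank 8 mm thick, 38 long; head 14 x 4 mm. x axis along it to the head; origin on the axis: plain end at x = -20.5, head from 17.8 to 21.8. Sags 1 mm in the bore. Moves under 7 to 16 N on its plain end, stays where left; after 38 mm it falls into the tray and lies flat or leans on the channel. 45 g
- pin_4: steel axle pin (may be absent), stuck in station 4. Shank 8 mm thick, 38 long; head 14 x 4 mm. x axis along it to the head; origin on the axis: plain end at x = -20.5, head from 17.8 to 21.8. Sags 1 mm in the bore. Moves under 7 to 16 N on its plain end, stays where left; after 38 mm it falls into the tray and lies flat or leans on the channel. 45 g
- wheel_1: grey nylon wheel (may be absent) in station 1, with or without a pin. 48 mm across, 20 wide, bore 10.6; origin at its centre, x = its axle. Stands out 11 mm above the walls; without a pin it rests loose on the channel's floor (centre 33.5 mm up) and lifts straight out, taken by its side faces above the walls. 60 g
- wheel_2: grey nylon wheel (may be absent) in station 2, with or without a pin. 48 mm across, 20 wide, bore 10.6; origin at its centre, x = its axle. Stands out 11 mm above the walls; without a pin it rests loose on the channel's floor (centre 33.5 mm up) and lifts straight out, taken by its side faces above the walls. 60 g
- wheel_3: grey nylon wheel (may be absent) in station 3, with or without a pin. 48 mm across, 20 wide, bore 10.6; origin at its centre, x = its axle. Stands out 11 mm above the walls; without a pin it rests loose on the channel's floor (centre 33.5 mm up) and lifts straight out, taken by its side faces above the walls. 60 g
- wheel_4: grey nylon wheel (may be absent) in station 4, with or without a pin. 48 mm across, 20 wide, bore 10.6; origin at its centre, x = its axle. Stands out 11 mm above the walls; without a pin it rests loose on the channel's floor (centre 33.5 mm up) and lifts straight out, taken by its side faces above the walls. 60 g
- punch: drift punch, 127 mm long: eight-sided dark body 13 mm over the flats from x = -42.5 to 32, taper, then a round 5.6 mm nose from x = 40 to the tip at x = 85. Origin on its axis in the middle of the body (grip it there), x to the tip. The nose can follow a pin right through the strip. 110 g; starts lying in the cradle
- cradle: black punch holder, fixed: base 76 x 50 x 6 mm, two upright forks 60 mm high and 6 thick at x = -30 and 26, V gap 16 mm wide at its foot. Origin under its middle, on the bench. The punch lies level in the forks, axis 50 mm above the bench, tip to +x, its origin above the cradle's
- tote: loose open grey plastic tote, 160 (its x) x 115 (its y) x 50 mm high, walls and floor 3 mm. Origin under its middle
- black_can: black can with a yellow cap, 73 mm across, 206 mm high, origin under it; a bystander
- dropper_bottle: small brown dropper bottle, 37 mm across, 117 mm high, origin under it; a bystander
- carton_edge (a point): nearest lower corner of the blue carton that hangs above the bench, fixed: it fills x from this point to 0.72, y from -0.08 to this point, z from this point up to 0.53. Between the tote and the strip pass in front of it (x about 0.40), with the arm clear of it

How it is judged:
On the way:
1. every pin has been driven right out of its bore ((z of pin_1 in the frame of strip below 0.028 m or distance between pin_1 and axle_1 above 0.05 m) and (z of pin_2 in the frame of strip below 0.028 m or distance between pin_2 and axle_2 above 0.05 m) and (z of pin_3 in the frame of strip below 0.028 m or distance between pin_3 and axle_3 above 0.05 m) and (z of pin_4 in the frame of strip below 0.028 m or distance between pin_4 and axle_4 above 0.05 m)), for 0.2 s.
At the end, for the whole second after the job is handed in: all pins and wheels that were there lie at rest inside the upright tote (centres within its walls, at most 55 mm above its underside); the punch lies in its cradle's forks (origin within 20 mm along and 8 mm across the cradle's middle, axis 44 to 57 mm up, in line within 0.15 rad) (x of pin_1 in the frame of tote between -0.077 and 0.077 m and y of pin_1 in the frame of tote between -0.0545 and 0.0545 m and z of pin_1 in the frame of tote between 0 and 0.055 m and linear speed of each of pin_1, pin_2, pin_3, pin_4, wheel_1, wheel_2, wheel_3, wheel_4 below 0.03 m/s and x of pin_2 in the frame of tote between -0.077 and 0.077 m and y of pin_2 in the frame of tote between -0.0545 and 0.0545 m and z of pin_2 in the frame of tote between 0 and 0.055 m and x of pin_3 in the frame of tote between -0.077 and 0.077 m and y of pin_3 in the frame of tote between -0.0545 and 0.0545 m and z of pin_3 in the frame of tote between 0 and 0.055 m and x of pin_4 in the frame of tote between -0.077 and 0.077 m and y of pin_4 in the frame of tote between -0.0545 and 0.0545 m and z of pin_4 in the frame of tote between 0 and 0.055 m and x of wheel_1 in the frame of tote between -0.077 and 0.077 m and y of wheel_1 in the frame of tote between -0.0545 and 0.0545 m and z of wheel_1 in the frame of tote between 0 and 0.055 m and x of wheel_2 in the frame of tote between -0.077 and 0.077 m and y of wheel_2 in the frame of tote between -0.0545 and 0.0545 m and z of wheel_2 in the frame of tote between 0 and 0.055 m and x of wheel_3 in the frame of tote between -0.077 and 0.077 m and y of wheel_3 in the frame of tote between -0.0545 and 0.0545 m and z of wheel_3 in the frame of tote between 0 and 0.055 m and x of wheel_4 in the frame of tote between -0.077 and 0.077 m and y of wheel_4 in the frame of tote between -0.0545 and 0.0545 m and z of wheel_4 in the frame of tote between 0 and 0.055 m and angle between tote's own z axis and vertical below 0.1 rad and height (world z) of tote below 0.01 m and linear speed of each of tote, punch below 0.02 m/s and x of punch in the frame of cradle between -0.02 and 0.02 m and y of punch in the frame of cradle between -0.008 and 0.008 m and z of punch in the frame of cradle between 0.044 and 0.057 m and angle between the x axis of punch and the x axis of cradle, either way round below 0.15 rad); the robot touches nothing.
It fails at once if the fingers pushed or pulled a pin that was still in its bore, instead of the punch ((contact force between the fingers and pin_1 above 1 N and z of pin_1 in the frame of strip above 0.031 m and distance between pin_1 and axle_1 below 0.03 m) or (contact force between the fingers and pin_2 above 1 N and z of pin_2 in the frame of strip above 0.031 m and distance between pin_2 and axle_2 below 0.03 m) or (contact force between the fingers and pin_3 above 1 N and z of pin_3 in the frame of strip above 0.031 m and distance between pin_3 and axle_3 below 0.03 m) or (contact force between the fingers and pin_4 above 1 N and z of pin_4 in the frame of strip above 0.031 m and distance between pin_4 and axle_4 below 0.03 m)).
It fails at once if the black can was shifted (distance of black_can from where it was at the start of the episode above 0.03 m).
It fails at once if the dropper bottle was shifted (distance of dropper_bottle from where it was at the start of the episode above 0.03 m).
Of pin_1, pin_2, pin_3, pin_4 only 2 to 3 are there at a start; the rules pass over those that are not, and their reading is None.
Of wheel_1, wheel_2, wheel_3, wheel_4 only 2 to 3 are there at a start; the rules pass over those that are not, and their reading is None.
At some moment in a run one of tote may be knocked a few centimetres aside while the robot is not near it.
Once in a run the grip may slacken for a moment while it holds something.
It also fails if it takes over 210 s, if anything falls off the work surface, if the arm or the gripper's body presses on something with over 40 N, if the wrist force passes 120 N, or if a joint passes its speed limit or range.

### The arm

A 7-joint arm with a two-finger parallel gripper is mounted at the origin on a cart in front of the work surface, level with it; the furniture and walls round the work are solid. World frame = base frame: x ahead of the robot, y to its left, z up, the work surface at z = 0. Lengths are in m, angles in rad, forces in N, time in s.
With the tool pointing down it reaches from about 0.4 to 0.85 m from the base axis. Payload 4.5 kg.
Tool frame: the origin (TCP) lies between the finger pads; the fingertips stand 17 mm ahead of it and the grasp point (between the pads) lies 2 mm behind it; z points along the fingers, y is the line along which they close (so a half turn about z gives the same grasp; the last joint's range is limited). The gripper opens to 88 mm and grips with 3 to 60 N. Pads are 18 mm wide; open, the fingers measure 123 mm over their backs; the gripper's body (75 mm by 187 mm) begins 45 mm behind the grasp point.
Start: joints at [-1.075, 0.689, -0.195, 1.565, 0.157, 0.902, -0.215], TCP at [0.278, 0.56, 0.256] pointing down, gripper open.
Joint ranges: [-3.01, 3.01], [-0.46, 2.08], [-1.47, 1.51], [0.13, 2.56], [-1, 4.14], [0.04, 2.09], [-2.66, 2.66]. Speed limits (rad/s): [2.57, 2.57, 3.14, 3.14, 3.14, 3.14, 3.14].

### API

Orientations are given as [roll, pitch, yaw] about the fixed x, y, z axes, in that order (R = Rz(yaw) Ry(pitch) Rx(roll)).
In Python, from bench import bot gives the robot as it stands.
- The arm moves only by the tool servo_tool, never from a script. Its argument "rows" is a list of rows, each an object with "dp": the shift along the tool's x, y, z in cm, a list of three; "yaw": the turn about the tool's z in degrees; "jaw": the finger opening in cm, from 0 to 8.81. In form: [{"dp": [tx, ty, tz], "yaw": yaw, "jaw": jaw}, ...]. A call has 1 to 10 rows; each row shifts and turns the commanded pose from where the row before left it, along the tool's axes as they then stand; what a row does not reach is not made up. A row lasts 1/12 s, in which the tool goes at most 41.7 mm and 7.16 degrees, less where a joint would pass 70% of its speed; a pose out of reach is approached as far as the arm can. A call is refused whole if a number of a shift passes 4.17 or a number of a turn 7.16, either way. A call with a gripper value outside its range is refused whole. The fingers move at their own pace and stop on an object; "newtons" is the grip in N (left out, the last holds). Time passes only in rows, so rows that do not move let the fingers close. It gives the time, the measured TCP pose, the force, the opening and the grip force at its end, in the units of the state.
- bot.state(): the state, without advancing time (a new reading comes with each control period).
- bot.snapshot(name): name is "scene" or "top" or "wrist"; returns (picture, depth): 384x512x3 uint8, red, green, blue; 384x512 float32, m along the optical axis (not along the pixel's ray), 0 where there is no reading.
- bot.camera_params(name): a dict with "mtx" (3x3 intrinsics, pixels), "rvec" (rotation vector, rad) and "tvec" (3), from world to camera coordinates, as OpenCV has them. Camera axes: x right, y down, z forward; pixel columns grow to the right and rows downward; lengths in m; the calibration is good to about 2 mm. A picture is of the moment at which its call begins: read the wrist's pose just before it. camera_params takes no time and is no camera call; for the wrist camera it gives the pose at the moment of the call.
- bot.finish_job(): hands the job in; it is judged then, once.
The state is a dict: "time": time; "qpos": joint angles; "qd": joint speeds; "effort": joint torques, N m; "position": TCP position; "tcp_rot": TCP orientation; "contact_force": force on the tool from outside, world axes, zero at the start; "moment": the same for the moment, N m; "finger_gap": opening from 0.0 (shut) to 1.0 (fully open); "grasp_force": force on a finger pad.
Only numpy, scipy, OpenCV 4.12 (cv2) and the standard library are available. Lean on these libraries where they do the work, as an engineer would, in place of code of your own. Each camera call takes 0.05 s, during which the arm holds its last target. There are 200 camera calls.

## Working session

There is one attempt and no reset: what is moved stays moved. The work goes in short steps, Python scripts to look and compute and a tool call to move; the robot and the scene stay as the last step left them, time stands still between calls to the robot, and variables do not carry over. Pictures are saved under pics/ and viewed, at most 14 in all, crops included, and the job is handed in when it is done.

Besides the shell and the picture viewer there is one more tool, called after "Emit:" by a JSON object that holds its "op" and its "data". servo_tool: Moves the arm, as the interface text tells. Its arguments: {"type":"object","properties":{"rows":{"type":"array"},"newtons":{"type":"number"}},"required":["rows"]}

```bash
mkdir -p pics; ls
cat > h.py <<'E'
import numpy as np, cv2
from bench import bot
from scipy.spatial.transform import Rotation as R
def cam(n):
    p=bot.camera_params(n); return np.array(p["mtx"],float),cv2.Rodrigues(np.array(p["rvec"],float))[0],np.array(p["tvec"],float).ravel()
def shot(n,f=None):
    K,Rm,t=cam(n); im,d=bot.snapshot(n)
    if f: cv2.imwrite("pics/"+f,im[:,:,::-1])
    return im,d,(K,Rm,t)
def cloud(d,c):
    K,Rm,t=c; v,u=np.mgrid[:d.shape[0],:d.shape[1]]
    p=np.stack([(u-K[0,2])/K[0,0]*d,(v-K[1,2])/K[1,1]*d,d],-1)
    return (p-t)@Rm
def ray(u,v,z,c):
    K,Rm,t=c; d=Rm.T@np.linalg.inv(K)@[u,v,1]; o=-Rm.T@t
    return o+d*(z-o[2])/d[2]
def proj(P,c):
    q=c[1]@np.asarray(P)+c[2]; q=c[0]@q; return q[:2]/q[2]
E
python3 - <<'E'
from h import *
print(bot.state())
for n in("scene","top","wrist"):
    im,d,c=shot(n,n+"0.png"); np.savez(n+"0.npz",im=im,d=d,K=c[0],R=c[1],t=c[2]); print(n,c[0][0,0],-c[1].T@c[2],c[1][2])
ims=[cv2.imread(f"pics/{n}0.png") for n in("scene","top")]
E
```

```text
pics
{'time': 0.0, 'qpos': array([-1.07521879,  0.69003104, -0.19450905,  1.56632442,  0.15730093,
        0.90250373, -0.21509293]), 'qd': array([-6.60665796e-04, -1.78104574e-03, -1.22480021e-03, -1.76825854e-03,
       -6.17720837e-05, -7.99325555e-04,  1.82423565e-03]), 'effort': array([-1.18175435e-04, -5.27560365e+01, -1.26682553e+00, -1.53428292e+01,
       -5.26527269e-02,  6.42482046e-03,  1.70771400e-04]), 'position': array([0.27824076, 0.55898015, 0.25488574]), 'tcp_rot': array([-3.13972266e+00,  1.34918073e-04,  2.67990109e+00]), 'contact_force': array([0.02664247, 1.01270404, 0.11268135]), 'moment': array([ 0.07611023,  0.04003595, -0.02119296]), 'grasp_force': 0.0, 'finger_gap': 1.000244962599321}
scene 369.7263666722062 [ 0.04468775 -0.367354    0.62530457] [ 0.60304703  0.59701767 -0.52905972]
top 432.01807811393905 [0.39620128 0.13036703 1.38653533] [ 0.13237072  0.01838666 -0.99102973]
wrist 293.2619556940782 [0.2106096  0.59257309 0.38447291] [ 0.26323573 -0.13267806 -0.95556448]
```

View pics/top0.png

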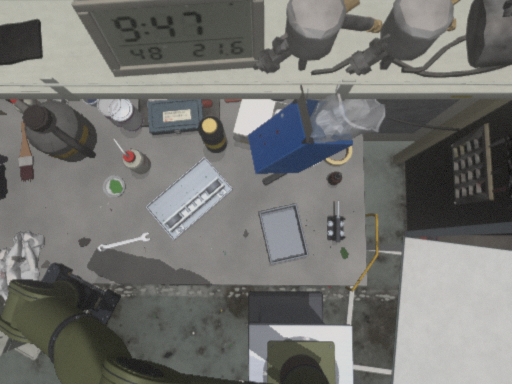

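View pics/scene0.png

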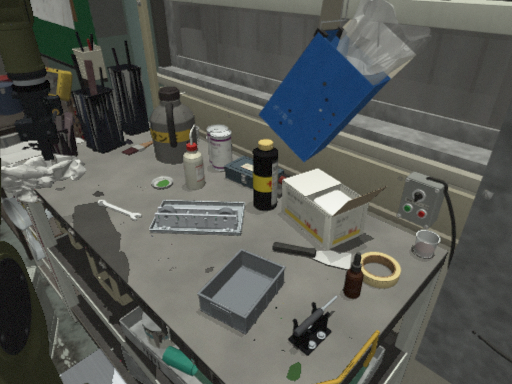

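Top view: strip in its tray around (190,198), the tote (283,234), cradle and punch (337,225), black can (212,133), dropper bottle near (335,178), blue carton (300,135). Now the measurements.

Run:
```python
from h import *
z=np.load("top0.npz"); im,d,c=z["im"],z["d"],(z["K"],z["R"],z["t"])
P=cloud(d,c)
print("table z",np.median(P[205:215,240:250,2]),"px",c[0])
def rect(u0,u1,v0,v1,za,zb,nm):
    q=P[v0:v1,u0:u1].reshape(-1,3); q=q[(q[:,2]>za)&(q[:,2]<zb)]
    r=cv2.minAreaRect((q[:,:2]*1000).astype(np.float32)); print(nm,len(q),np.round(r[0],1),np.round(r[1],1),round(r[2],1),"z",np.percentile(q[:,2],[5,50,95]).round(3))
rect(255,310,200,268,.035,.065,"tote rim")
rect(140,240,150,245,.04,.052,"strip walls")
rect(140,240,150,245,.006,.07,"tray all")
rect(320,350,195,245,.04,.07,"cradle")
rect(320,350,195,245,.0,.03,"cradle base")
rect(195,230,112,155,.1,.25,"can")
rect(325,345,165,190,.05,.15,"bottle")
rect(240,350,90,190,.2,.6,"carton")
sc=cv2.resize(im[150:250,135:245],None,fx=6,fy=6,interpolation=cv2.INTER_CUBIC)[:,:,::-1]
cv2.imwrite("pics/strip_top.png",sc)
s=np.load("scene0.npz")["im"]
a=cv2.resize(s[190:245,145:250],None,fx=7,fy=7,interpolation=cv2.INTER_CUBIC)[:,:,::-1]
cv2.imwrite("pics/strip_scene.png",a)
z=np.load("scene0.npz"); d,c=z["d"],(z["K"],z["R"],z["t"]); P=cloud(d,c)
rect(270,340,280,360,.035,.07,"sc cradle")
rect(195,290,245,330,.04,.06,"sc tote")
rect(145,250,195,240,.04,.052,"sc strip")
rect(255,400,25,165,.2,.6,"sc carton")
q=P[25:165,255:400].reshape(-1,3);q=q[(q[:,2]>.2)&(q[:,2]<.6)&(q[:,0]<.8)];print(q.min(0),q.max(0), q[q[:,2].argmin()],q[q[:,0].argmin()])
```

```text
table z 0.00011868802731625006 px [[432.01807811   0.         249.64630345]
 [  0.         432.01807811 186.72259662]
 [  0.           0.           1.        ]]
tote rim 372 [431.7  51.2] [167.1 119.8] 13.1 z [0.042 0.053 0.057]
strip walls 410 [594.6 356.9] [242.5 236.8] 25.4 z [0.041 0.046 0.051]
tray all 1706 [548.8 350.3] [304.6 320.7] 0.6 z [0.006 0.02  0.056]
cradle 172 [ 469.6 -115.2] [ 37.  122.6] 89.6 z [0.048 0.056 0.062]
cradle base 915 [ 477.2 -115.4] [ 93.4 158.2] 88.9 z [0.    0.003 0.011]
can 630 [728.3 268.5] [71.9 71. ] 48.3 z [0.117 0.181 0.209]
bottle 112 [ 604.3 -110.2] [32.8 30.3] 45.0 z [0.056 0.066 0.115]
carton 6859 [639.8  45.4] [133.3 234.6] 4.3 z [0.365 0.488 0.575]
sc cradle 603 [450.2 -70.8] [118.5 135.7] 19.1 z [0.038 0.054 0.059]
sc tote 1031 [427.8  53.9] [168.1 120.7] 12.9 z [0.041 0.05  0.054]
sc strip 504 [519.9 334.7] [ 40.2 219. ] 41.8 z [0.041 0.045 0.05 ]
sc carton 17384 [867.8 166.5] [729.1 394.7] 45.5 z [0.224 0.407 0.522]
[ 0.56276651 -0.10270827  0.20009663] [0.74689266 0.29028068 0.5442644 ] [0.71169808 0.25686957 0.20009663] [0.56276651 0.13499508 0.36068029]
```

View pics/strip_top.png

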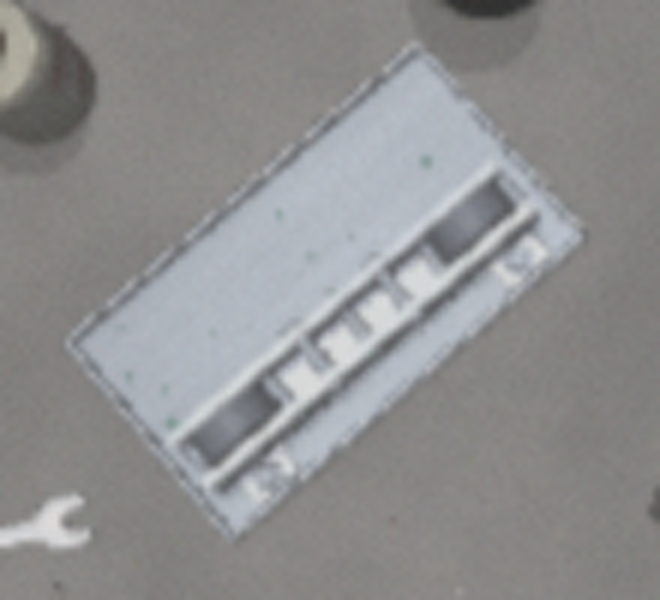

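View pics/strip_scene.png

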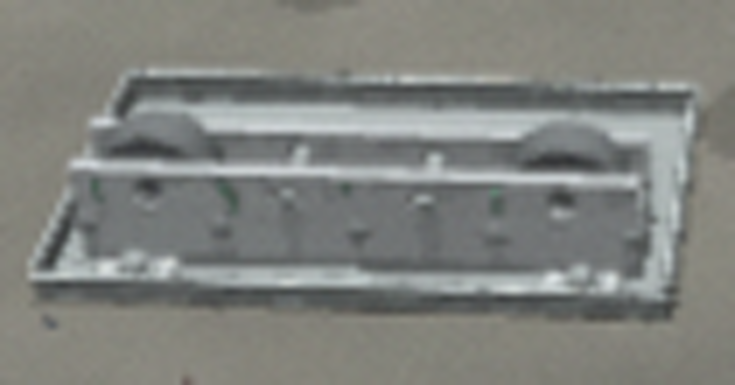

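Wheels show at stations 1 (upper right) and 4 (lower left); strip x points up-left in the picture (about +40° yaw) and the wide catching side is up-left. I'll look closer with the wrist camera from the plain-end side.

Emit:
{"op": "servo_tool", "data": {"rows": [{"dp": [-2.5,-2.3,0],"yaw": 0,"jaw": 8.8},{"dp": [-2.5,-2.3,0],"yaw": 0,"jaw": 8.8},{"dp": [-2.5,-2.3,0],"yaw": 0,"jaw": 8.8},{"dp": [-2.5,-2.3,0],"yaw": 0,"jaw": 8.8},{"dp": [-2.5,-2.3,0],"yaw": 0,"jaw": 8.8},{"dp": [-2.5,-2.3,0],"yaw": 0,"jaw": 8.8},{"dp": [-2.5,-2.3,0],"yaw": 0,"jaw": 8.8},{"dp": [-2.5,-2.3,0],"yaw": 0,"jaw": 8.8},{"dp": [-2.5,-2.3,0],"yaw": 0,"jaw": 8.8},{"dp": [-2.5,-2.3,0],"yaw": 0,"jaw": 8.8}]}}

```text
time: 0.98
position: [0.4, 0.2406, 0.2557]
tcp_rot: [-3.141, -0.0, 2.68]
contact_force: [0.8, 0.4, -0.8]
finger_gap: 1.0
grasp_force: 0.0
```

Emit:
{"op": "servo_tool", "data": {"rows": [{"dp": [0,0,0],"yaw": -6.7,"jaw": 8.8},{"dp": [0,0,0],"yaw": -6.7,"jaw": 8.8},{"dp": [0,0,0],"yaw": -6.7,"jaw": 8.8},{"dp": [0,0,0],"yaw": -6.7,"jaw": 8.8},{"dp": [0,0,0],"yaw": -6.7,"jaw": 8.8},{"dp": [0,0,0],"yaw": -6.7,"jaw": 8.8},{"dp": [0,0,0],"yaw": -6.7,"jaw": 8.8},{"dp": [0,0,0],"yaw": -6.7,"jaw": 8.8},{"dp": [0,0,0],"yaw": -6.7,"jaw": 8.8},{"dp": [0,0,0],"yaw": -6.7,"jaw": 8.8}]}}

```text
time: 1.82
position: [0.3998, 0.2421, 0.2556]
tcp_rot: [-3.142, -0.0, -2.428]
contact_force: [-0.1, -0.6, 0.3]
finger_gap: 0.999
grasp_force: 0.0
```

Emit:
{"op": "servo_tool", "data": {"rows": [{"dp": [0,0,0],"yaw": 0,"jaw": 8.8},{"dp": [0,0,0],"yaw": 0,"jaw": 8.8},{"dp": [0,0,0],"yaw": 0,"jaw": 8.8}]}}

```text
time: 2.07
position: [0.3998, 0.2421, 0.2556]
tcp_rot: [3.142, -0.0, -2.437]
contact_force: [-0.3, -0.9, -0.4]
finger_gap: 1.001
grasp_force: 0.0
```

Run:
```python
from h import *
s=bot.state(); print(s["position"],s["tcp_rot"],s["qpos"])
im,d,c=shot("wrist"); np.savez("w1.npz",im=im,d=d,K=c[0],R=c[1],t=c[2]); cv2.imwrite("pics/w1.png",cv2.resize(im,(768,576),interpolation=cv2.INTER_CUBIC)[:,:,::-1])
P=cloud(d,c)
for za,zb in((.04,.05),(.0125,.0185)):
    q=P[(P[...,2]>za)&(P[...,2]<zb)&(P[...,1]>.18)&(P[...,0]>.38)]; r=cv2.minAreaRect((q[:,:2]*1000).astype(np.float32)); print(len(q),r)
```

```text
[0.39979366 0.24213886 0.25564964] [ 3.14156397e+00 -1.77169753e-04 -2.43708042e+00] [-0.2578861   0.53613629 -0.59038164  2.01203818  0.44494319  0.72160036
  1.15095322]
2099 ((559.8634033203125, 315.5190124511719), (112.63917541503906, 301.41705322265625), 64.52131652832031)
1206 ((558.0780029296875, 339.064453125), (160.23712158203125, 290.65350341796875), 46.23759460449219)
```

View pics/w1.png

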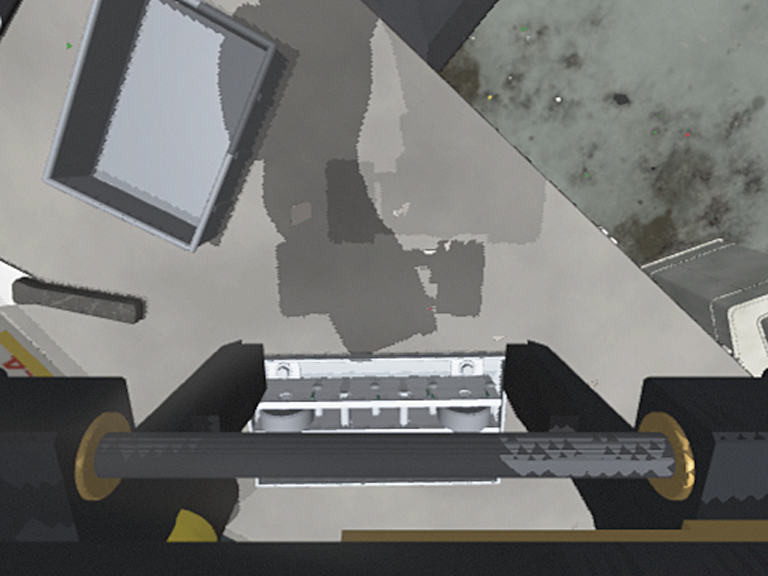

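Between the fingers, the strip shows bars crossing the channel at stations 2 and 3 (columns ~404 and 345), so pins are in there; wheels at 468 and 288. Getting closer for the end stations and exact pose.

Emit:
{"op": "servo_tool", "data": {"rows": [{"dp": [-2.2,0,2],"yaw": 0,"jaw": 8.8},{"dp": [-2.2,0,2],"yaw": 0,"jaw": 8.8},{"dp": [-2.2,0,2],"yaw": 0,"jaw": 8.8},{"dp": [-2.2,0,2],"yaw": 0,"jaw": 8.8},{"dp": [0,0,0],"yaw": 0,"jaw": 8.8},{"dp": [0,0,0],"yaw": 0,"jaw": 8.8}]}}

```text
time: 2.62
position: [0.4664, 0.2997, 0.1745]
tcp_rot: [3.141, -0.002, -2.435]
contact_force: [-0.3, -0.4, 0.6]
finger_gap: 0.998
grasp_force: 0.0
```

Run:
```python
from h import *
s=bot.state(); print(s["position"],s["tcp_rot"])
im,d,c=shot("wrist"); np.savez("w2.npz",im=im,d=d,K=c[0],R=c[1],t=c[2])
c0=proj((.52,.335,.04),c); print(c0)
u,v=int(c0[0]),int(c0[1]); v0=max(0,v-60);u0=max(0,u-130)
cv2.imwrite("pics/w2.png",cv2.resize(im[v0:v0+150,u0:u0+266],None,fx=3,fy=3,interpolation=cv2.INTER_CUBIC)[:,:,::-1]); print(u0,v0)
```

```text
[0.46636498 0.29973359 0.17454552] [ 3.14123982e+00 -1.98293236e-03 -2.43491542e+00]
[248.69043218 246.04850335]
118 186
```

View pics/w2.png

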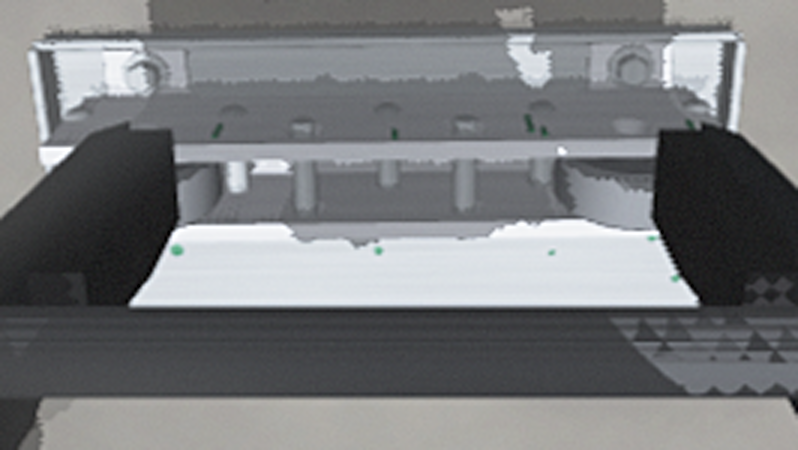

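Stations 2 and 3 have pins (ends at crop (465,125), (303,128), shanks across the channel); station 1 (628,127) is uncertain, station 4 is behind a finger. I'll close the jaws to uncover both ends.

Emit:
{"op": "servo_tool", "data": {"rows": [{"dp": [0,0,0],"yaw": 0,"jaw": 1},{"dp": [0,0,0],"yaw": 0,"jaw": 1},{"dp": [0,0,0],"yaw": 0,"jaw": 1},{"dp": [0,0,0],"yaw": 0,"jaw": 1},{"dp": [0,0,0],"yaw": 0,"jaw": 1},{"dp": [0,0,0],"yaw": 0,"jaw": 1},{"dp": [0,0,0],"yaw": 0,"jaw": 1}]}}

```text
time: 3.25
position: [0.4667, 0.2994, 0.1759]
tcp_rot: [-3.142, 0.0, -2.434]
contact_force: [-0.9, -0.6, 1.1]
finger_gap: 0.492
grasp_force: 0.0
```

Run:
```python
from h import *
s=bot.state(); print(s["position"],s["finger_gap"])
im,d,c=shot("wrist"); np.savez("w3.npz",im=im,d=d,K=c[0],R=c[1],t=c[2])
cv2.imwrite("pics/w3.png",cv2.resize(im[190:280,118:384],None,fx=3,fy=3,interpolation=cv2.INTER_CUBIC)[:,:,::-1])
```

```text
[0.4666974  0.2994124  0.17588204] 0.491524934921464
```

View pics/w3.png

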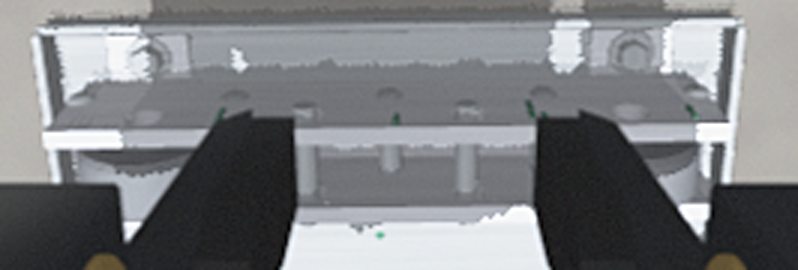

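```bash
cat > m.py <<'E'
from h import *
def ld(f):
    z=np.load(f); return z["im"],z["d"],(z["K"],z["R"],z["t"])
im,d,c=ld("top0.npz")
Q=[ray(135+(u+.5)/6-.5,150+(v+.5)/6-.5,z,c)[:2] for u,v,z in((415,45,.016),(70,345,.016),(235,535,.012),(585,235,.012))]
Q=np.array(Q)*1000; print("top tray corners",Q.round(1))
L=np.array([(98,-123),(98,123),(-40,123),(-40,-123)],float)
def fit(L,Q):
    a=L-L.mean(0);b=Q-Q.mean(0); th=np.arctan2((a[:,0]*b[:,1]-a[:,1]*b[:,0]).sum(),(a*b).sum())
    M=np.array([[np.cos(th),-np.sin(th)],[np.sin(th),np.cos(th)]]); t=Q.mean(0)-M@L.mean(0)
    return np.degrees(th),t,(Q-(L@M.T+t)).round(1)
print(fit(L,Q))
th,t,_=fit(L,Q)
M=np.array([[np.cos(np.radians(th)),-np.sin(np.radians(th))],[np.sin(np.radians(th)),np.cos(np.radians(th))]])
for f in("w2.npz","w3.npz","top0.npz","scene0.npz"):
    im,d,c=ld(f); P=cloud(d,c)*1000; S=np.concatenate([(P[...,:2]-t)@M,P[...,2:]],-1)
    k=(abs(S[...,2]-46)<2)&(abs(S[...,0])<26)&(abs(S[...,1])<119)&(d>0); q=S[k]
    if len(q)<30: print(f,len(q));continue
    A=np.c_[q[:,1],np.ones(len(q))]
    neg=q[q[:,0]<-4]; 
    pf=np.polyfit(neg[:,1],neg[:,0],1)
    print(f,len(neg),"z",np.median(neg[:,2]).round(1),"wall -x mid x",np.median(neg[:,0]).round(1),np.percentile(neg[:,0],[3,97]).round(1),"slope deg",np.degrees(pf[0]).round(2),"y ext",np.percentile(neg[:,1],[.5,99.5]).round(1))
E
python3 m.py
```

```text
top tray corners [[675.4 305. ]
 [512.2 485.7]
 [412.4 395.3]
 [573.  212.2]]
(np.float64(41.78646693665828), array([521.63682847, 330.25329063]), array([[-1.3,  1.2],
       [-0.5, -1.5],
       [ 2.6,  0. ],
       [-0.8,  0.3]]))
w2.npz 1225 z 46.2 wall -x mid x -12.9 [-16.1  -6. ] slope deg 0.69 y ext [-107.7   88.5]
w3.npz 1249 z 46.2 wall -x mid x -12.8 [-16.4  -6.7] slope deg 0.4 y ext [-107.7  112.3]
top0.npz 83 z 46.0 wall -x mid x -13.1 [-16.5  -7. ] slope deg 0.65 y ext [-106.1  109.8]
scene0.npz 165 z 46.0 wall -x mid x -12.3 [-17.1  -5.5] slope deg 0.31 y ext [-104.5  113.4]
```

```bash
cat >> h.py <<'E'
def load(f):
    z=np.load(f); return z["im"],z["d"],(z["K"],z["R"],z["t"])
TH=np.radians(41.3); ST=np.array([521.3,333.0])/1000
MS=np.array([[np.cos(TH),-np.sin(TH)],[np.sin(TH),np.cos(TH)]])
def toS(p): p=np.asarray(p); return (p[...,:2]-ST)@MS
def toW(s): return np.asarray(s)@MS.T+ST
E
python3 - <<'E'
from h import *
for f,o,pts in (("w3.npz",(118,190),[(306,105),(467,104),(148,117),(628,112)]),("w2.npz",(118,186),[(303,126),(465,124),(628,127)])):
    im,d,c=load(f)
    for u,v in pts:
        p=ray(o[0]+(u+.5)/3-.5,o[1]+(v+.5)/3-.5,.037,c); print(f,(u,v),(toS(p)*1000).round(1))
    P=cloud(d,c); S=toS(P)*1000
    k=(abs(P[...,2]-.046)<.002)&(S[...,0]<-6)&(S[...,0]>-22)&(abs(S[...,1])<119)&(d>0); q=S[k]
    for y0 in range(-110,110,40):
        w=q[(q[:,1]>y0)&(q[:,1]<y0+40)]; print(y0, len(w), np.percentile(w[:,0],[5,50,95]).round(1) if len(w)>9 else "")
    print(np.percentile(q[:,1],[.5,99.5]))
# cradle: forks & punch
for n in("scene0.npz","top0.npz"):
    im,d,c=load(n); P=cloud(d,c)
    k=(P[...,2]>.048)&(P[...,2]<.064)&(P[...,0]>.40)&(P[...,0]<.58)&(P[...,1]>-.15)&(P[...,1]<-.08)&(d>0); q=P[k]
    r=cv2.minAreaRect((q[:,:2]*1000).astype(np.float32)); print(n,len(q),r)
im,d,c=load("top0.npz")
a=cv2.resize(im[190:250,300:370],None,fx=8,fy=8,interpolation=cv2.INTER_CUBIC)[:,:,::-1]
im,d,c=load("scene0.npz")
b=cv2.resize(im[280:360,275:350],None,fx=6,fy=6,interpolation=cv2.INTER_CUBIC)[:,:,::-1]
w=np.zeros((480,1010,3),np.uint8); w[:480,:560]=a; w[:480,560:1010]=b
cv2.imwrite("pics/cr.png",cv2.resize(w,None,fx=.79,fy=.79))
E
```

```text
w3.npz (306, 105) [-20.9 -26.6]
w3.npz (467, 104) [-20.6  26.7]
w3.npz (148, 117) [-17.2 -79.4]
w3.npz (628, 112) [-17.   80.2]
-110 337 [-17.4 -14.1  -8. ]
-70 82 [-17.2 -14.4  -9. ]
-30 261 [-17.3 -14.7 -11.6]
10 267 [-17.3 -14.5 -11.4]
50 120 [-17.3 -14.4  -8. ]
90 172 [-17.3 -14.2  -8.1]
[-110.09767649  109.89006193]
w2.npz (303, 126) [-18.7 -27.1]
w2.npz (465, 124) [-18.7  26.5]
w2.npz (628, 127) [-16.9  80.4]
-110 49 [-17.5 -15.5 -12.2]
-70 294 [-17.2 -14.3  -8.9]
-30 275 [-17.5 -15.  -11.7]
10 279 [-17.3 -14.7 -11.2]
50 313 [-17.4 -14.1  -7.9]
90 0 
[-110.07599421   86.13882131]
scene0.npz 448 ((465.0214538574219, -112.5251693725586), (41.131103515625, 126.2728500366211), 88.60511779785156)
top0.npz 162 ((469.5594482421875, -115.24614715576172), (36.989356994628906, 122.63526916503906), 89.60786437988281)
```

View pics/cr.png

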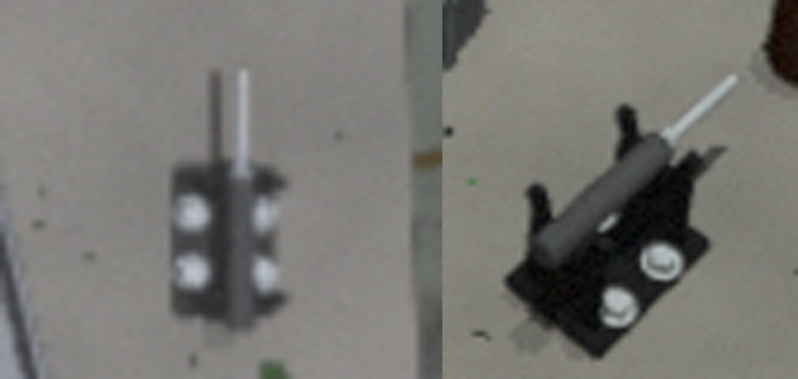

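Run:
```python
from h import *
im,d,c=load("top0.npz")
P=[ray(300+(u+.5)/6.32-.5,190+(v+.5)/6.32-.5,.05+dz,c)*1000 for u,v,dz in((243,70,.0),(241,168,.004),(240,327,.0))]
print(np.array(P).round(1)); a=P[0]-P[2]; print(np.degrees(np.arctan2(a[1],a[0])),np.hypot(*a[:2]))
im,d,c=load("scene0.npz")
P2=[ray(275+(u-442+.5)/4.74-.5,280+(v+.5)/4.74-.5,.05+dz,c)*1000 for u,v,dz in((735,77,0),(668,140,.003),(545,247,.0))]
print(np.array(P2).round(1)); a=P2[0]-P2[2]; print(np.degrees(np.arctan2(a[1],a[0])),np.hypot(*a[:2]))
s=bot.state(); y=s["tcp_rot"][2]; tx=np.array([np.cos(y),np.sin(y)]); ty=np.array([np.sin(y),-np.cos(y)]); print("pos",s["position"],np.degrees(y))
for T in ((.40,.08),):
    D=np.array(T)-s["position"][:2]; print(D@tx,D@ty)
```

```text
[[ 532.4 -118.9   50. ]
 [ 484.1 -116.2   54. ]
 [ 407.4 -114.9   50. ]]
-1.8295853624703968 125.04245040912427
[[ 531.3 -113.8   50. ]
 [ 481.3 -114.6   53. ]
 [ 408.  -110.    50. ]]
-1.7493105164491922 123.33546823988941
pos [0.46668674 0.29942129 0.17580311] -139.46387537852442
0.1932895802122374 -0.12341784401857132
```

Emit:
{"op": "servo_tool", "data": {"rows": [{"dp": [1.93,-1.23,-0.3],"yaw": 0,"jaw": 8.8},{"dp": [1.93,-1.23,-0.3],"yaw": 0,"jaw": 8.8},{"dp": [1.93,-1.23,-0.3],"yaw": 0,"jaw": 8.8},{"dp": [1.93,-1.23,0],"yaw": 0,"jaw": 8.8},{"dp": [1.93,-1.23,0],"yaw": 0,"jaw": 8.8},{"dp": [1.93,-1.23,0],"yaw": 0,"jaw": 8.8},{"dp": [1.93,-1.23,0],"yaw": 0,"jaw": 8.8},{"dp": [1.93,-1.23,0],"yaw": 0,"jaw": 8.8},{"dp": [1.93,-1.23,0],"yaw": 0,"jaw": 8.8},{"dp": [1.93,-1.23,0],"yaw": 0,"jaw": 8.8}]}}

```text
time: 4.13
position: [0.3997, 0.0797, 0.1848]
tcp_rot: [-3.142, 0.0, -2.434]
contact_force: [-0.0, 0.4, -0.4]
finger_gap: 0.998
grasp_force: 0.0
```

Emit:
{"op": "servo_tool", "data": {"rows": [{"dp": [0,0,0],"yaw": 6,"jaw": 8.8},{"dp": [0,0,0],"yaw": 6,"jaw": 8.8},{"dp": [0,0,0],"yaw": 6,"jaw": 8.8},{"dp": [0,0,0],"yaw": 6,"jaw": 8.8},{"dp": [0,0,0],"yaw": 6,"jaw": 8.8},{"dp": [0,0,0],"yaw": 6,"jaw": 8.8},{"dp": [0,0,0],"yaw": 6.3,"jaw": 8.8},{"dp": [0,0,0],"yaw": 0,"jaw": 8.8}]}}

```text
time: 4.8
position: [0.4001, 0.0808, 0.1848]
tcp_rot: [-3.142, 0.001, 3.108]
contact_force: [0.3, 0.8, -0.5]
finger_gap: 1.0
grasp_force: 0.0
```

Emit:
{"op": "servo_tool", "data": {"rows": [{"dp": [-0.3,-2.2,0],"yaw": 0,"jaw": 8.8},{"dp": [-0.3,-2.2,0],"yaw": 0,"jaw": 8.8},{"dp": [-0.3,-2.2,0],"yaw": 0,"jaw": 8.8},{"dp": [-0.3,-2.2,0],"yaw": 0,"jaw": 8.8},{"dp": [-0.3,-2.2,0],"yaw": 0,"jaw": 8.8},{"dp": [-0.3,-2.2,0],"yaw": 0,"jaw": 8.8},{"dp": [-0.3,-2.2,0],"yaw": 0,"jaw": 8.8},{"dp": [-0.3,-2.2,0],"yaw": 0,"jaw": 8.8},{"dp": [-0.3,-1.5,0],"yaw": 0,"jaw": 8.8},{"dp": [0,0,0],"yaw": 0,"jaw": 8.8}]}}

```text
time: 5.63
position: [0.4213, -0.1147, 0.1846]
tcp_rot: [-3.14, 0.0, 3.108]
contact_force: [0.8, 0.2, -0.2]
finger_gap: 0.992
grasp_force: 0.0
```

```bash
cat >> h.py <<'E'
def go(x,y,z,yaw,s=None):
    """tool-frame move from the present pose to world x,y,z,yaw(deg)"""
    s=s or bot.state(); p=np.array(s["position"]); a=s["tcp_rot"][2]
    D=np.array([x,y])-p[:2]; tx=np.array([np.cos(a),np.sin(a)]); ty=np.array([np.sin(a),-np.cos(a)])
    w=(yaw-np.degrees(a)+180)%360-180
    print("pos",p.round(4),"yaw",np.degrees(a).round(2),"-> dp cm",np.round([100*D@tx,100*D@ty,100*(p[2]-z)],2),"tool yaw",round(-w,2))
E
python3 - <<'E'
from h import *
go(.449,-.1145,.048,178.2); print(bot.state()["qpos"].round(2))
im,d,c=shot("wrist"); np.savez("w4.npz",im=im,d=d,K=c[0],R=c[1],t=c[2])
cv2.imwrite("pics/w4.png",im[:,:,::-1]); print([proj((x,-.1145,.05),c).round(0) for x in(.407,.449,.533)])
E
```

```text
pos [ 0.4213 -0.1147  0.1846] yaw 178.06 -> dp cm [-2.77  0.11 13.66] tool yaw -0.14
[ 0.39  0.6  -0.36  2.18  0.49  0.43  1.18]
[array([257., 169.]), array([258., 212.]), array([261., 286.])]
```

View pics/w4.png

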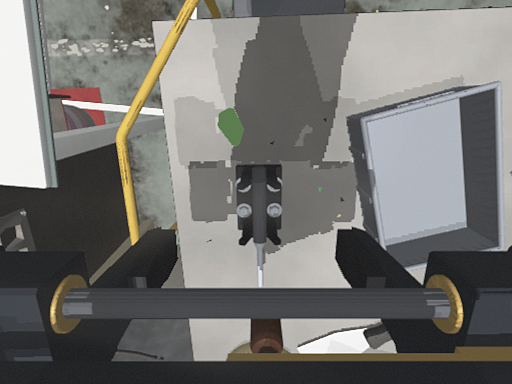

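Punch body at columns ~252–266, rows 167–240, nose at (261,270). Its axis from the depth:

Run:
```python
from h import *
im,d,c=load("w4.npz"); P=cloud(d,c)
for x0 in np.arange(.40,.51,.01):
    k=(P[...,0]>x0)&(P[...,0]<x0+.01)&(P[...,2]>.0525)&(P[...,2]<.0585)&(abs(P[...,1]+.114)<.0095); q=P[k]
    if len(q)>5: print(round(x0,3),len(q),np.median(q[:,1]).round(4),q[:,1].min().round(4),q[:,1].max().round(4),q[:,2].max().round(4))
k=(P[...,2]>.059)&(abs(P[...,1]+.114)<.03)&(P[...,0]<.52)&(P[...,0]>.4)&(P[...,2]<.07)
q=P[k];print("forks",[(q[(q[:,0]>a)&(q[:,0]<b)].mean(0).round(4)) for a,b in((.40,.44),(.44,.5))])
```

```text
0.4 90 -0.1133 -0.1197 -0.1077 0.0582
0.41 145 -0.1143 -0.1201 -0.1079 0.0584
0.42 138 -0.1138 -0.1203 -0.1081 0.0584
0.43 138 -0.114 -0.1199 -0.1075 0.0583
0.44 130 -0.1139 -0.1202 -0.1076 0.0582
0.45 135 -0.1139 -0.1206 -0.1079 0.0583
0.46 129 -0.1149 -0.121 -0.1081 0.0584
0.47 122 -0.1144 -0.1213 -0.1084 0.0584
0.48 53 -0.1148 -0.1195 -0.1096 0.0566
0.49 28 -0.115 -0.117 -0.1128 0.0541
0.5 27 -0.1153 -0.1174 -0.1133 0.0541
forks [array([ 0.42  , -0.1131,  0.0603]), array([ 0.4758, -0.1147,  0.0604])]
```

Emit:
{"op": "servo_tool", "data": {"rows": [{"dp": [-1.44,0.08,2],"yaw": -0.3,"jaw": 5},{"dp": [-1.43,0.08,2],"yaw": 0,"jaw": 5},{"dp": [0,0,2],"yaw": 0,"jaw": 5},{"dp": [0,0,2],"yaw": 0,"jaw": 5},{"dp": [0,0,2],"yaw": 0,"jaw": 5},{"dp": [0,0,2],"yaw": 0,"jaw": 5},{"dp": [0,0,1.6],"yaw": 0,"jaw": 5},{"dp": [0,0,0],"yaw": 0,"jaw": 5},{"dp": [0,0,0],"yaw": 0,"jaw": 5}]}}

```text
time: 6.43
position: [0.4494, -0.1087, 0.0484]
tcp_rot: [3.141, -0.002, 3.12]
contact_force: [1.0, -0.3, -0.2]
finger_gap: 0.566
grasp_force: 0.0
```

Emit:
{"op": "servo_tool", "data": {"rows": [{"dp": [0,0,0],"yaw": 0,"jaw": 0},{"dp": [0,0,0],"yaw": 0,"jaw": 0},{"dp": [0,0,0],"yaw": 0,"jaw": 0},{"dp": [0,0,0],"yaw": 0,"jaw": 0},{"dp": [0,0,0],"yaw": 0,"jaw": 0},{"dp": [0,0,0],"yaw": 0,"jaw": 0},{"dp": [0,0,0],"yaw": 0,"jaw": 0},{"dp": [0,0,0],"yaw": 0,"jaw": 0},{"dp": [0,0,0],"yaw": 0,"jaw": 0}], "newtons": 50}}

```text
time: 7.18
position: [0.45, -0.1114, 0.0491]
tcp_rot: [-3.14, 0.001, 3.115]
contact_force: [-0.4, -3.2, 6.0]
finger_gap: 0.14
grasp_force: 50.0
```

Emit:
{"op": "servo_tool", "data": {"rows": [{"dp": [0,0,-1],"yaw": 0,"jaw": 0},{"dp": [0,0,-1.5],"yaw": 0,"jaw": 0},{"dp": [0,0,-2.5],"yaw": 0,"jaw": 0},{"dp": [0,0,-2.5],"yaw": 0,"jaw": 0},{"dp": [0,0,-2.5],"yaw": 0,"jaw": 0},{"dp": [0,0,-2],"yaw": 0,"jaw": 0},{"dp": [1,0,0],"yaw": 0,"jaw": 0},{"dp": [2,0,0],"yaw": 0,"jaw": 0},{"dp": [1,0,0],"yaw": 0,"jaw": 0}]}}

```text
time: 7.93
position: [0.4075, -0.1092, 0.1689]
tcp_rot: [3.141, -0.002, 3.116]
contact_force: [-0.8, 0.8, -2.2]
finger_gap: 0.139
grasp_force: 50.0
```

Emit:
{"op": "servo_tool", "data": {"rows": [{"dp": [0,1.5,0],"yaw": -2,"jaw": 0},{"dp": [0,2.5,0],"yaw": -4,"jaw": 0},{"dp": [0.1,2.6,0],"yaw": -4,"jaw": 0},{"dp": [0.3,2.6,0],"yaw": -4,"jaw": 0},{"dp": [0.5,2.6,0],"yaw": -4,"jaw": 0},{"dp": [0.7,2.6,0],"yaw": -4,"jaw": 0},{"dp": [0.9,2.5,0],"yaw": -4,"jaw": 0},{"dp": [1,2.4,0],"yaw": -4,"jaw": 0},{"dp": [1,2.3,0],"yaw": -4,"jaw": 0},{"dp": [0.5,1.5,0],"yaw": -4,"jaw": 0}]}}

```text
time: 8.77
position: [0.3048, 0.0938, 0.1687]
tcp_rot: [3.14, -0.001, -2.497]
contact_force: [0.6, 0.4, -1.0]
finger_gap: 0.138
grasp_force: 50.0
```

Emit:
{"op": "servo_tool", "data": {"rows": [{"dp": [0,0,0],"yaw": -4,"jaw": 0},{"dp": [0,0,0],"yaw": -0.8,"jaw": 0},{"dp": [0,0,0],"yaw": 0,"jaw": 0},{"dp": [0,0,0],"yaw": 0,"jaw": 0},{"dp": [0,0,0],"yaw": 0,"jaw": 0}]}}

```text
time: 9.18
position: [0.3076, 0.092, 0.1687]
tcp_rot: [3.142, 0.001, -2.423]
contact_force: [0.1, 0.1, -0.9]
finger_gap: 0.139
grasp_force: 50.0
```

Run:
```python
from h import *
for y in(-27,27): print(toW((-.125,y/1000)))
p=toW((-.125,-.027)); go(*p,.10,-138.7); print(bot.state()["grasp_force"])
```

```text
[0.44521203 0.23021566]
[0.40957194 0.27078392]
pos [0.3076 0.092  0.1687] yaw -138.81 -> dp cm [-19.46   1.34   6.87] tool yaw -0.11
49.99699875712395
```

Emit:
{"op": "servo_tool", "data": {"rows": [{"dp": [-1.5,0.14,0.6],"yaw": -0.1,"jaw": 0},{"dp": [-2.2,0.14,0.7],"yaw": 0,"jaw": 0},{"dp": [-2.2,0.14,0.7],"yaw": 0,"jaw": 0},{"dp": [-2.2,0.14,0.7],"yaw": 0,"jaw": 0},{"dp": [-2.2,0.14,0.7],"yaw": 0,"jaw": 0},{"dp": [-2.2,0.14,0.7],"yaw": 0,"jaw": 0},{"dp": [-2.2,0.14,0.7],"yaw": 0,"jaw": 0},{"dp": [-2.2,0.14,0.7],"yaw": 0,"jaw": 0},{"dp": [-1.6,0.14,0.7],"yaw": 0,"jaw": 0},{"dp": [-1,0.08,0.7],"yaw": 0,"jaw": 0}]}}

```text
time: 10.02
position: [0.4464, 0.2324, 0.0992]
tcp_rot: [3.14, 0.002, -2.421]
contact_force: [-0.0, 0.7, -0.9]
finger_gap: 0.133
grasp_force: 50.0
```

Emit:
{"op": "servo_tool", "data": {"rows": [{"dp": [0,0,2],"yaw": 0,"jaw": 0},{"dp": [0,0,2],"yaw": 0,"jaw": 0},{"dp": [0,0,2],"yaw": 0,"jaw": 0},{"dp": [0,0,0.6],"yaw": 0,"jaw": 0},{"dp": [0,0,0],"yaw": 0,"jaw": 0},{"dp": [0,0,0],"yaw": 0,"jaw": 0},{"dp": [0,0,0],"yaw": 0,"jaw": 0}]}}

```text
time: 10.6
position: [0.445, 0.2314, 0.0346]
tcp_rot: [3.142, 0.001, -2.419]
contact_force: [-0.1, 0.7, -0.7]
finger_gap: 0.142
grasp_force: 50.0
```

Run:
```python
from h import *
p=toW((-.125,-.027)); go(*p,.0337,-138.7)
im,d,c=shot("wrist"); np.savez("w5.npz",im=im,d=d,K=c[0],R=c[1],t=c[2])
S=bot.state()["position"]; print(toS(S[:2]))
pr=lambda x,y,z: proj((*toW((x,y)),z),c).round(1)
print("pin",pr(-.0205,-.027,.035),"tip",pr(-.04,-.027,.0355),"mid nose",pr(-.08,-.027,.0355))
cv2.imwrite("pics/w5.png",cv2.resize(im[180:330,130:396],None,fx=3,fy=3,interpolation=cv2.INTER_CUBIC)[:,:,::-1])
```

```text
pos [0.445  0.2314 0.0346] yaw -138.61 -> dp cm [ 0.06 -0.1   0.09] tool yaw 0.09
[-0.12427811 -0.02592111]
pin [255.2 412.6] tip [255.2 389. ] mid nose [255.3 333.1]
```

View pics/w5.png

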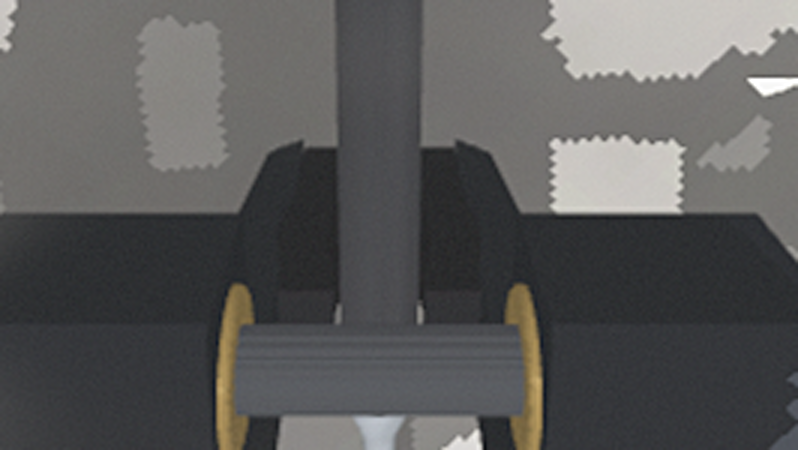

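The wrist camera sees only the body (centre column ≈256, on line); the tip is hidden. I'll correct the offset and check the tip from the scene camera.

Emit:
{"op": "servo_tool", "data": {"rows": [{"dp": [0,-0.1,0.09],"yaw": 0.1,"jaw": 0},{"dp": [0,0,0],"yaw": 0,"jaw": 0},{"dp": [0,0,0],"yaw": 0,"jaw": 0},{"dp": [0,0,0],"yaw": 0,"jaw": 0}]}}

```text
time: 10.98
position: [0.4453, 0.2306, 0.0331]
tcp_rot: [-3.142, 0.001, -2.42]
contact_force: [0.1, -0.2, -2.0]
finger_gap: 0.137
grasp_force: 50.0
```

Run:
```python
from h import *
s=bot.state();print(s["position"],toS(s["position"]),np.degrees(s["tcp_rot"]))
im,d,c=shot("scene"); np.savez("s5.npz",im=im,d=d,K=c[0],R=c[1],t=c[2])
pr=lambda x,y,z: proj((*toW((x,y)),z),c).round(1)
print("pin2",pr(-.0205,-.027,.035),"pin3",pr(-.0205,.027,.035),"tip",pr(-.0393,-.027,.0355),"nose start",pr(-.0843,-.027,.0355))
b=cv2.resize(im[180:255,140:260],None,fx=6,fy=6,interpolation=cv2.INTER_CUBIC)[:,:,::-1].copy()
cv2.imwrite("pics/s5.png",b)
```

```text
[0.44528784 0.23062038 0.0331074 ] [-0.12467593 -0.02674599] [-1.79999897e+02  3.13444162e-02 -1.38666295e+02]
pin2 [205.4 219.5] pin3 [185.6 218.9] tip [204.1 223.5] nose start [201.1 234.1]
```

View pics/s5.png

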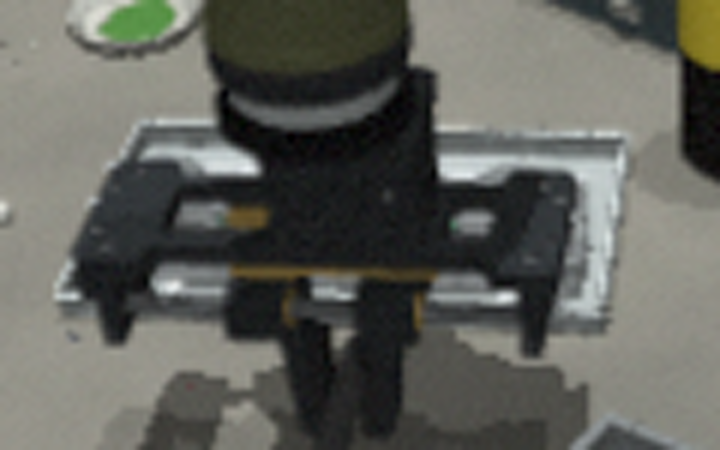

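The gripper hides the tip, so I rely on the geometry (all within ~1 mm) and advance in short steps watching the force.

Emit:
{"op": "servo_tool", "data": {"rows": [{"dp": [-0.8,0,-0.03],"yaw": 0,"jaw": 0},{"dp": [-0.7,0,0],"yaw": 0,"jaw": 0},{"dp": [-0.3,0,0],"yaw": 0,"jaw": 0},{"dp": [-0.3,0,0],"yaw": 0,"jaw": 0},{"dp": [-0.3,0,0],"yaw": 0,"jaw": 0},{"dp": [-0.2,0,0],"yaw": 0,"jaw": 0},{"dp": [0,0,0],"yaw": 0,"jaw": 0}], "newtons": 60}}

```text
time: 11.62
position: [0.4646, 0.2477, 0.033]
tcp_rot: [3.142, -0.0, -2.42]
contact_force: [-0.1, -1.2, -1.4]
finger_gap: 0.136
grasp_force: 60.0
```

Run:
```python
from h import *
s=bot.state();print((toS(s["position"])*1000).round(1),s["position"][2],toS(s["contact_force"][:2]+ST),s["finger_gap"])
```

```text
[-98.9 -26.7] 0.032996430664562065 [-0.84428972 -0.85968379] 0.1360149919410561
```

Emit:
{"op": "servo_tool", "data": {"rows": [{"dp": [-0.3,0,0],"yaw": 0,"jaw": 0},{"dp": [-0.3,0,0],"yaw": 0,"jaw": 0},{"dp": [-0.3,0,0],"yaw": 0,"jaw": 0}]}}

```text
time: 11.87
position: [0.4713, 0.2536, 0.033]
tcp_rot: [-3.141, -0.001, -2.42]
contact_force: [-0.8, -0.1, -1.6]
finger_gap: 0.133
grasp_force: 60.0
```

Emit:
{"op": "servo_tool", "data": {"rows": [{"dp": [-0.3,0,0],"yaw": 0,"jaw": 0},{"dp": [-0.3,0,0],"yaw": 0,"jaw": 0},{"dp": [-0.3,0,0],"yaw": 0,"jaw": 0}]}}

```text
time: 12.12
position: [0.4783, 0.2598, 0.0331]
tcp_rot: [3.142, -0.0, -2.42]
contact_force: [-0.8, -1.7, -1.0]
finger_gap: 0.136
grasp_force: 60.0
```

Run:
```python
from h import *
s=bot.state();print((toS(s["position"])*1000).round(1),s["position"][2],toS(s["contact_force"][:2]+ST),s["finger_gap"])
```

```text
[-80.6 -26.6] 0.03309549640380064 [-1.77161655 -0.73612765] 0.13551130653290022
```

Run:
```python
from h import *
im,d,c=shot("wrist"); np.savez("w6.npz",im=im,d=d,K=c[0],R=c[1],t=c[2])
P=cloud(d,c); S=toS(P)*1000; z=P[...,2]*1000
k=(z>33)&(z<48)&(S[...,0]<-85)&(abs(S[...,1]+27)<12)&(d>0); q=S[k]; print("tail x",np.percentile(q[:,0],[1,5]),"top z",z[k].max(), "y",np.median(q[:,1]), len(q))
pr=lambda x,y,zz: proj((*toW((x,y)),zz),c).round(1)
print("tail pred",pr(-.123,-.027,.035), "wall",pr(-.0175,-.027,.046), "pin head", pr(.04,-.027,.035))
a=cv2.resize(im,None,fx=1,fy=1)[:,:,::-1]
it,dt,ct=shot("top"); b=cv2.resize(it[150:250,135:245],(420,384),interpolation=cv2.INTER_CUBIC)[:,:,::-1]
w=np.hstack([a[:,130:510],b]); cv2.imwrite("pics/w6.png",w)
```

```text
tail x [-126.51274066 -125.48378791] top z 47.89388459490243 y -27.454579710398246 2887
tail pred [257.  178.1] wall [256.6 379.9] pin head [256.4 435.2]
```

View pics/w6.png

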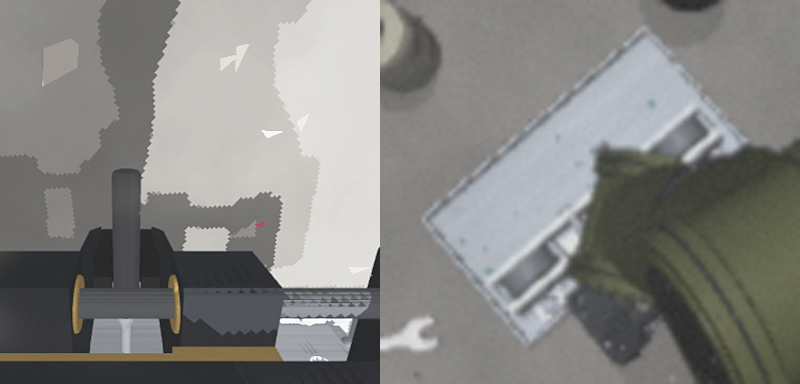

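Emit:
{"op": "servo_tool", "data": {"rows": [{"dp": [-0.3,0,0],"yaw": 0,"jaw": 0},{"dp": [-0.3,0,0],"yaw": 0,"jaw": 0},{"dp": [-0.3,0,0],"yaw": 0,"jaw": 0},{"dp": [-0.3,0,0],"yaw": 0,"jaw": 0},{"dp": [-0.3,0,0],"yaw": 0,"jaw": 0},{"dp": [-0.3,0,0],"yaw": 0,"jaw": 0},{"dp": [0,0,0],"yaw": 0,"jaw": 0},{"dp": [0,0,0],"yaw": 0,"jaw": 0}]}}

```text
time: 12.88
position: [0.4919, 0.2719, 0.0331]
tcp_rot: [3.141, 0.001, -2.42]
contact_force: [-0.2, 0.5, -0.3]
finger_gap: 0.136
grasp_force: 60.0
```

Run:
```python
from h import *
s=bot.state();print((toS(s["position"])*1000).round(1),s["position"][2],toS(s["contact_force"][:2]+ST),s["finger_gap"])
im,d,c=shot("wrist"); P=cloud(d,c); S=toS(P)*1000; z=P[...,2]*1000
k=(z>33)&(z<48)&(S[...,0]<-75)&(abs(S[...,1]+27)<5)&(d>0); q=S[k]; print("tail x",np.percentile(q[:,0],[1,5]), len(q))
it,dt,ct=shot("top"); sc,ds,cs=shot("scene")
np.savez("t7.npz",im=it,d=dt,K=ct[0],R=ct[1],t=ct[2])
P=cloud(dt,ct); S=toS(P)*1000; z=P[...,2]*1000
k=(z>8)&(z<45)&(S[...,0]>26)&(S[...,0]<80)&(abs(S[...,1])<110)&(dt>0); q=S[k]; print(len(q), np.c_[q,z[k]][:12].round(0).tolist())
```

```text
[-62.4 -26.5] 0.03313932183584915 [0.18534369 0.55404019] 0.13603453525601564
tail x [-108.43069744 -108.05018135] 1629
22 [[75.0, -95.0, 9.0], [73.0, -98.0, 10.0], [62.0, -106.0, 9.0], [68.0, -94.0, 10.0], [69.0, -82.0, 10.0], [70.0, -61.0, 9.0], [54.0, -69.0, 8.0], [62.0, -46.0, 9.0], [36.0, -71.0, 8.0], [69.0, 7.0, 9.0], [43.0, 16.0, 9.0], [38.0, 16.0, 8.0]]
```

Emit:
{"op": "servo_tool", "data": {"rows": [{"dp": [-0.3,0,0],"yaw": 0,"jaw": 0},{"dp": [0,0,0],"yaw": 0,"jaw": 0},{"dp": [1,0,0],"yaw": 0,"jaw": 0},{"dp": [1.5,0,0],"yaw": 0,"jaw": 0},{"dp": [2,0,0],"yaw": 0,"jaw": 0},{"dp": [2,0,0],"yaw": 0,"jaw": 0},{"dp": [0,0,-2],"yaw": 0,"jaw": 0},{"dp": [0,0,-3],"yaw": 0,"jaw": 0},{"dp": [0,0,-3],"yaw": 0,"jaw": 0},{"dp": [0,0,-2],"yaw": 0,"jaw": 0}]}}

```text
time: 13.87
position: [0.4454, 0.231, 0.1353]
tcp_rot: [-3.142, 0.002, -2.42]
contact_force: [0.0, 0.5, -2.1]
finger_gap: 0.136
grasp_force: 60.0
```

Emit:
{"op": "servo_tool", "data": {"rows": [{"dp": [1,2,0],"yaw": 0,"jaw": 0},{"dp": [2,2,0],"yaw": 0,"jaw": 0},{"dp": [2,1.4,0],"yaw": 0,"jaw": 0},{"dp": [2,0,0],"yaw": 0,"jaw": 0},{"dp": [1,0,0],"yaw": 0,"jaw": 0},{"dp": [0,0,0],"yaw": 0,"jaw": 0},{"dp": [0,0,0],"yaw": 0,"jaw": 0}]}}

```text
time: 14.45
position: [0.3497, 0.2187, 0.1333]
tcp_rot: [-3.141, 0.001, -2.42]
contact_force: [1.6, 0.1, -1.0]
finger_gap: 0.136
grasp_force: 60.0
```

Run:
```python
from h import *
p=toW((-.1225,.027)); go(*p,.0333,-138.7)
it,dt,ct=shot("top"); sc,ds,cs=shot("scene")
np.savez("t7.npz",im=it,d=dt,K=ct[0],R=ct[1],t=ct[2]);np.savez("s7.npz",im=sc,d=ds,K=cs[0],R=cs[1],t=cs[2])
a=cv2.resize(it[150:250,135:245],(440,400),interpolation=cv2.INTER_CUBIC)
b=cv2.resize(sc[185:245,140:260],(800,400),interpolation=cv2.INTER_CUBIC)[:,:800]
cv2.imwrite("pics/x7.png",np.hstack([a,b])[:,:,::-1][:,:800] if 0 else cv2.resize(np.hstack([a,b]),None,fx=.64,fy=.64*1.4)[:,:,::-1])
```

```text
pos [0.3497 0.2187 0.1333] yaw -138.63 -> dp cm [-8.19 -0.05 10.  ] tool yaw 0.07
```

View pics/x7.png

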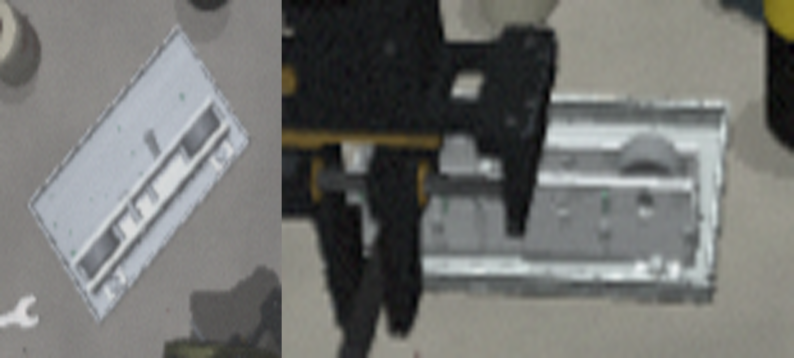

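Pin 2 has dropped into the tray (dark piece at (152,143) in the top view). Same for station 3.

Emit:
{"op": "servo_tool", "data": {"rows": [{"dp": [-1.5,0,0.5],"yaw": 0,"jaw": 0},{"dp": [-2.5,0,1],"yaw": 0,"jaw": 0},{"dp": [-2.5,0,1.5],"yaw": 0,"jaw": 0},{"dp": [-1.7,-0.05,2],"yaw": 0.1,"jaw": 0},{"dp": [0,0,2],"yaw": 0,"jaw": 0},{"dp": [0,0,2],"yaw": 0,"jaw": 0},{"dp": [0,0,1],"yaw": 0,"jaw": 0},{"dp": [0,0,0],"yaw": 0,"jaw": 0},{"dp": [0,0,0],"yaw": 0,"jaw": 0},{"dp": [0,0,0],"yaw": 0,"jaw": 0}]}}

```text
time: 15.38
position: [0.412, 0.2726, 0.0335]
tcp_rot: [3.141, 0.001, -2.422]
contact_force: [-0.2, 0.1, -0.9]
finger_gap: 0.134
grasp_force: 60.0
```

Run:
```python
from h import *
p=toW((-.061,.027)); go(*p,.0333,-138.7)
im,d,c=shot("wrist"); P=cloud(d,c); S=toS(P)*1000; z=P[...,2]*1000
k=(z>33)&(z<48)&(abs(S[...,0]+145)<25)&(abs(S[...,1]-27)<10)&(d>0); q=S[k]; print("tail x",np.percentile(q[:,0],[1,5]),"z",np.percentile(z[k],90))
for a in(-160,-155,-150,-145,-140): 
  w=q[abs(q[:,0]-a)<2.5]; print(a,len(w),np.median(w[:,1]) if len(w) else 0)
```

```text
pos [0.412  0.2726 0.0335] yaw -138.78 -> dp cm [-6.1   0.03  0.02] tool yaw -0.08
tail x [-167.89603204 -166.80562379] z 41.91598206903077
-160 311 25.630032985715978
-155 305 26.06284712779118
-150 283 25.620089264219242
-145 281 25.60801512141219
-140 279 26.04772835813471
```

Emit:
{"op": "servo_tool", "data": {"rows": [{"dp": [-0.8,0.05,0],"yaw": 0,"jaw": 0},{"dp": [-0.7,0,0],"yaw": 0,"jaw": 0},{"dp": [-0.4,0,0],"yaw": 0,"jaw": 0},{"dp": [-0.3,0,0],"yaw": 0,"jaw": 0},{"dp": [-0.3,0,0],"yaw": 0,"jaw": 0},{"dp": [-0.3,0,0],"yaw": 0,"jaw": 0},{"dp": [-0.3,0,0],"yaw": 0,"jaw": 0},{"dp": [-0.3,0,0],"yaw": 0,"jaw": 0},{"dp": [-0.3,0,0],"yaw": 0,"jaw": 0},{"dp": [-0.3,0,0],"yaw": 0,"jaw": 0}]}}

```text
time: 16.27
position: [0.4411, 0.2988, 0.033]
tcp_rot: [-3.141, -0.001, -2.422]
contact_force: [-1.5, -1.1, -0.4]
finger_gap: 0.138
grasp_force: 60.0
```

Emit:
{"op": "servo_tool", "data": {"rows": [{"dp": [-0.3,0,0],"yaw": 0,"jaw": 0},{"dp": [-0.3,0,0],"yaw": 0,"jaw": 0},{"dp": [-0.3,0,0],"yaw": 0,"jaw": 0},{"dp": [-0.3,0,0],"yaw": 0,"jaw": 0},{"dp": [-0.3,0,0],"yaw": 0,"jaw": 0},{"dp": [-0.3,0,0],"yaw": 0,"jaw": 0},{"dp": [-0.3,0,0],"yaw": 0,"jaw": 0},{"dp": [-0.2,0,0],"yaw": 0,"jaw": 0},{"dp": [0,0,0],"yaw": 0,"jaw": 0},{"dp": [0,0,0],"yaw": 0,"jaw": 0}]}}

```text
time: 17.1
position: [0.4584, 0.3141, 0.0331]
tcp_rot: [3.141, 0.0, -2.422]
contact_force: [0.5, -0.1, -1.4]
finger_gap: 0.137
grasp_force: 60.0
```

Run:
```python
from h import *
s=bot.state(); print((toS(s["position"])*1000).round(1),s["position"][2])
im,d,c=shot("wrist"); P=cloud(d,c); S=toS(P)*1000; z=P[...,2]*1000
k=(z>33)&(z<48)&(S[...,0]<-75)&(abs(S[...,1]-27)<5)&(d>0); q=S[k]; print("tail x",np.percentile(q[:,0],[1,5]), len(q))
```

```text
[-59.7  27.3] 0.03309485790726413
tail x [-105.73858677 -105.30261386] 1520
```

Emit:
{"op": "servo_tool", "data": {"rows": [{"dp": [1,0,0],"yaw": 0,"jaw": 0},{"dp": [1.5,0,0],"yaw": 0,"jaw": 0},{"dp": [2,0,0],"yaw": 0,"jaw": 0},{"dp": [2,0,0],"yaw": 0,"jaw": 0},{"dp": [0,0,-2],"yaw": 0,"jaw": 0},{"dp": [0,0,-3],"yaw": 0,"jaw": 0},{"dp": [0,0,-3],"yaw": 0,"jaw": 0},{"dp": [0,0,-3],"yaw": 0,"jaw": 0},{"dp": [2,-1,-2.5],"yaw": 0,"jaw": 0},{"dp": [2,-2,0],"yaw": 0,"jaw": 0}]}}

```text
time: 17.98
position: [0.4001, 0.2263, 0.1722]
tcp_rot: [3.14, 0.011, -2.418]
contact_force: [0.9, 0.0, -1.3]
finger_gap: 0.14
grasp_force: 60.0
```

Emit:
{"op": "servo_tool", "data": {"rows": [{"dp": [2,-2.5,0],"yaw": 0,"jaw": 0},{"dp": [1.5,-2.5,0],"yaw": 0,"jaw": 0},{"dp": [0,-2,0],"yaw": 0,"jaw": 0},{"dp": [0,-1.5,0],"yaw": 0,"jaw": 0},{"dp": [0,0,0],"yaw": 0,"jaw": 0},{"dp": [0,0,0],"yaw": 0,"jaw": 0},{"dp": [0,0,0],"yaw": 0,"jaw": 0}]}}

```text
time: 18.57
position: [0.4283, 0.1363, 0.1682]
tcp_rot: [3.141, 0.001, -2.421]
contact_force: [-0.1, 0.1, -1.9]
finger_gap: 0.137
grasp_force: 60.0
```

Run:
```python
from h import *
go(.42,-.113,.168,178.4)
it,dt,ct=shot("top"); np.savez("t8.npz",im=it,d=dt,K=ct[0],R=ct[1],t=ct[2])
cv2.imwrite("pics/x8.png",cv2.resize(it[150:250,135:245],(660,600),interpolation=cv2.INTER_CUBIC)[:,:,::-1])
P=cloud(dt,ct)
q=P[200:268,255:310].reshape(-1,3); q=q[(q[:,2]>.035)&(q[:,2]<.065)]
r=cv2.minAreaRect((q[:,:2]*1000).astype(np.float32)); print("tote",r)
```

```text
pos [0.4283 0.1363 0.1682] yaw -138.69 -> dp cm [ 17.08 -18.17   0.02] tool yaw 42.91
tote ((430.43194580078125, 42.74951934814453), (64.32291412353516, 196.37643432617188), 75.91386413574219)
```

View pics/x8.png

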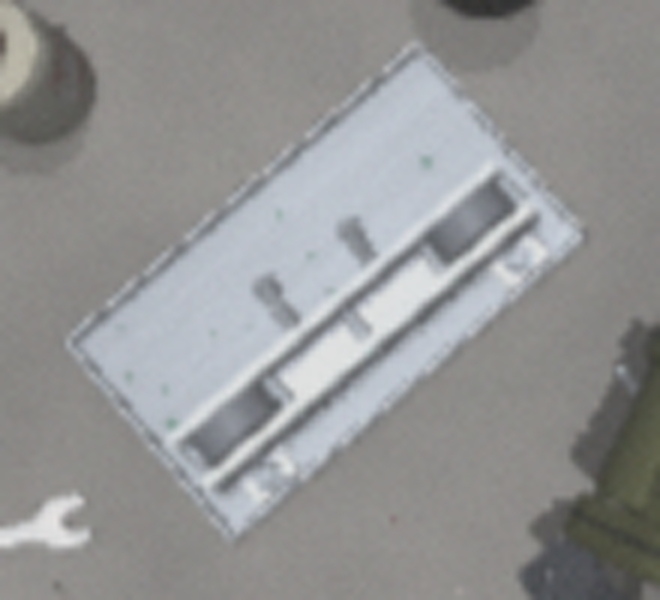

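Both pins lie in the tray at (352,238) and (278,300), heads outward; no heads at stations 1 and 4, so those two wheels are loose. Punch back to the cradle.

Emit:
{"op": "servo_tool", "data": {"rows": [{"dp": [1,0,0],"yaw": 5,"jaw": 0},{"dp": [1,0,0],"yaw": 6,"jaw": 0},{"dp": [0,0,0],"yaw": 6,"jaw": 0},{"dp": [0,0,0],"yaw": 6.5,"jaw": 0},{"dp": [0,0,0],"yaw": 6.5,"jaw": 0},{"dp": [0,0,0],"yaw": 6.5,"jaw": 0},{"dp": [0,0,0],"yaw": 6.4,"jaw": 0},{"dp": [0,-1,0],"yaw": 0,"jaw": 0},{"dp": [0,-2,0],"yaw": 0,"jaw": 0},{"dp": [0,-2.5,0],"yaw": 0,"jaw": 0}]}}

```text
time: 19.45
position: [0.4115, 0.0691, 0.1682]
tcp_rot: [3.14, 0.001, 3.122]
contact_force: [0.5, -0.1, -1.2]
finger_gap: 0.136
grasp_force: 60.0
```

Emit:
{"op": "servo_tool", "data": {"rows": [{"dp": [0,-2.5,0],"yaw": 0,"jaw": 0},{"dp": [0,-2.5,0],"yaw": 0,"jaw": 0},{"dp": [0,-2.5,0],"yaw": 0,"jaw": 0},{"dp": [0,-2.5,0],"yaw": 0,"jaw": 0},{"dp": [0,-2.5,0],"yaw": 0,"jaw": 0},{"dp": [0,-2.5,0],"yaw": 0,"jaw": 0},{"dp": [0,-2,0],"yaw": 0,"jaw": 0},{"dp": [0,0,0],"yaw": 0,"jaw": 0},{"dp": [0,0,0],"yaw": 0,"jaw": 0},{"dp": [0,0,0],"yaw": 0,"jaw": 0}]}}

```text
time: 20.28
position: [0.4067, -0.1013, 0.1681]
tcp_rot: [3.141, 0.0, 3.115]
contact_force: [0.4, 0.6, -1.3]
finger_gap: 0.134
grasp_force: 60.0
```

Run:
```python
from h import *
go(.453,-.113,.0492,178.4); print(bot.state()["grasp_force"])
```

```text
pos [ 0.4067 -0.1013  0.1681] yaw 178.5 -> dp cm [-4.66 -1.05 11.89] tool yaw 0.1
59.999808222055435
```

Emit:
{"op": "servo_tool", "data": {"rows": [{"dp": [-1.5,-0.4,0],"yaw": 0,"jaw": 0},{"dp": [-1.5,-0.4,1],"yaw": 0,"jaw": 0},{"dp": [-1.2,-0.25,2],"yaw": 0,"jaw": 0},{"dp": [-0.46,0,2],"yaw": 0,"jaw": 0},{"dp": [0,0,2],"yaw": 0,"jaw": 0},{"dp": [0,0,0],"yaw": 0,"jaw": 0},{"dp": [0,0,0],"yaw": 0,"jaw": 0},{"dp": [0,0,0],"yaw": 0,"jaw": 0}]}}

```text
time: 20.95
position: [0.4531, -0.113, 0.0988]
tcp_rot: [3.141, 0.0, 3.115]
contact_force: [0.9, -0.9, -1.3]
finger_gap: 0.137
grasp_force: 60.0
```

Run:
```python
from h import *
go(.453,-.113,.0492,178.4)
im,d,c=shot("wrist"); P=cloud(d,c); z=P[...,2]
k=(abs(P[...,0]-.40)<.04)&(abs(P[...,1]+.113)<.02)&(z>.07)&(d>0)&(z<.12)
q=P[k]; print(len(q)); 
for x in np.arange(.38,.44,.01):
  w=q[abs(q[:,0]-x)<.005]
  if len(w)>5: print(x.round(3),np.median(w[:,1]).round(4),w[:,2].max().round(4),len(w))
print("tail",np.percentile(q[:,0],1))
```

```text
pos [ 0.4531 -0.113   0.0988] yaw 178.48 -> dp cm [ 0.01 -0.    4.96] tool yaw 0.08
2044
0.41 -0.1128 0.1087 605
0.42 -0.1131 0.108 604
0.43 -0.1133 0.1086 567
tail 0.407686279898625
```

Emit:
{"op": "servo_tool", "data": {"rows": [{"dp": [0,-0.05,1.5],"yaw": 0,"jaw": 0},{"dp": [0,0,1.2],"yaw": 0,"jaw": 0},{"dp": [0,0,1],"yaw": 0,"jaw": 0},{"dp": [0,0,0.6],"yaw": 0,"jaw": 0},{"dp": [0,0,0.5],"yaw": 0,"jaw": 0},{"dp": [0,0,0.05],"yaw": 0,"jaw": 0},{"dp": [0,0,0],"yaw": 0,"jaw": 0},{"dp": [0,0,0],"yaw": 0,"jaw": 0}]}}

```text
time: 21.67
position: [0.4533, -0.1146, 0.0501]
tcp_rot: [3.142, 0.001, 3.113]
contact_force: [-1.1, 0.2, -0.4]
finger_gap: 0.134
grasp_force: 60.0
```

Emit:
{"op": "servo_tool", "data": {"rows": [{"dp": [0,0,0.1],"yaw": 0,"jaw": 0},{"dp": [0,0,0],"yaw": 0,"jaw": 0},{"dp": [0,0,0],"yaw": 0,"jaw": 2.5},{"dp": [0,0,0],"yaw": 0,"jaw": 4},{"dp": [0,0,0],"yaw": 0,"jaw": 5},{"dp": [0,0,0],"yaw": 0,"jaw": 5},{"dp": [0,0,0],"yaw": 0,"jaw": 5}]}}

```text
time: 22.25
position: [0.453, -0.1145, 0.0486]
tcp_rot: [3.141, -0.0, 3.113]
contact_force: [0.4, 1.0, -0.2]
finger_gap: 0.491
grasp_force: 0.0
```

Emit:
{"op": "servo_tool", "data": {"rows": [{"dp": [0,0,-1],"yaw": 0,"jaw": 5},{"dp": [0,0,-2],"yaw": 0,"jaw": 5},{"dp": [0,0,-3],"yaw": 0,"jaw": 5},{"dp": [0,0,-3],"yaw": 0,"jaw": 5},{"dp": [1.5,0,-3],"yaw": 0,"jaw": 5},{"dp": [2,0,-2],"yaw": 0,"jaw": 5},{"dp": [1,0,0],"yaw": 0,"jaw": 5},{"dp": [0,0,0],"yaw": 0,"jaw": 5},{"dp": [0,0,0],"yaw": 0,"jaw": 5}]}}

```text
time: 23.0
position: [0.408, -0.1135, 0.1887]
tcp_rot: [-3.141, 0.0, 3.112]
contact_force: [-0.2, -0.5, 0.3]
finger_gap: 0.568
grasp_force: 0.0
```

Run:
```python
from h import *
im,d,c=shot("wrist"); np.savez("w9.npz",im=im,d=d,K=c[0],R=c[1],t=c[2]); P=cloud(d,c)
for x0 in np.arange(.39,.51,.01):
    k=(P[...,0]>x0)&(P[...,0]<x0+.01)&(P[...,2]>.0525)&(P[...,2]<.0585)&(abs(P[...,1]+.114)<.0095); q=P[k]
    if len(q)>5: print(round(x0,3),len(q),np.median(q[:,1]).round(4),q[:,0].min().round(4),np.percentile(q[:,2],95).round(4))
k=(P[...,2]>.04)&(P[...,2]<.054)&(P[...,0]>.25)&(P[...,0]<.6)&(P[...,1]>-.06)&(P[...,1]<.16); q=P[k]; print("tote",cv2.minAreaRect((q[:,:2]*1000).astype(np.float32)))
# pins from t8
it,dt,ct=load("t8.npz")
for n,(h,t) in {"pin2":((348,222),(366,258)),"pin3":((265,287),(292,325))}.items():
    f=lambda u,z: ray(135+(u[0]+.5)/6-.5,150+(u[1]+.5)/6-.5,z,ct)
    a,b=f(h,.011),f(t,.006); print(n,a.round(4),b.round(4),(toS(a)*1000).round(1),(toS(b)*1000).round(1),np.degrees(np.arctan2(*(a-b)[1::-1])),np.hypot(*(a-b)[:2]))
go(.40,.10,.18,178)
```

```text
0.4 38 -0.1145 0.4076 0.0575
0.41 139 -0.1144 0.4101 0.0576
0.42 132 -0.1146 0.4201 0.0576
0.43 132 -0.1157 0.43 0.0576
0.44 130 -0.1151 0.4401 0.0577
0.45 120 -0.1154 0.4501 0.0579
0.46 115 -0.1158 0.46 0.0576
0.47 114 -0.116 0.47 0.0576
0.48 71 -0.1163 0.48 0.0575
0.49 29 -0.1175 0.4901 0.0541
0.5 21 -0.1178 0.5005 0.0535
tote ((429.1927490234375, 51.96106719970703), (165.68026733398438, 120.29499816894531), 13.11721420288086)
pin2 [0.5796 0.3397 0.011 ] [0.5608 0.3303 0.006 ] [ 48.2 -33.4] [ 27.9 -28.1] 26.57532038930024 0.02104093709477141
pin3 [0.5443 0.3834 0.011 ] [0.5244 0.3692 0.006 ] [50.5 22.7] [26.2 25.1] 35.50964625519647 0.024414750613736894
pos [ 0.4086 -0.1133  0.1884] yaw 178.33 -> dp cm [ 1.48 21.3   0.84] tool yaw 0.33
```

Punch is back, within 2 mm of where it lay. Now over to the pins, looking close first.

Emit:
{"op": "servo_tool", "data": {"rows": [{"dp": [0.2,1.5,0],"yaw": 0,"jaw": 5},{"dp": [0.2,3,0],"yaw": 0,"jaw": 5},{"dp": [0.2,3.5,0],"yaw": 0,"jaw": 5},{"dp": [0.2,3.5,0],"yaw": 0,"jaw": 5},{"dp": [0.2,3.5,0],"yaw": 0,"jaw": 5},{"dp": [0.2,3.5,0],"yaw": 0,"jaw": 5},{"dp": [0.3,3.5,0],"yaw": 0,"jaw": 5},{"dp": [0.2,3.5,0],"yaw": 0,"jaw": 5},{"dp": [0,3.5,0],"yaw": 0,"jaw": 5},{"dp": [0,2.5,0],"yaw": 0,"jaw": 5}]}}

```text
time: 23.88
position: [0.4004, 0.2069, 0.1879]
tcp_rot: [3.139, -0.0, 3.116]
contact_force: [0.4, -0.8, 0.3]
finger_gap: 0.567
grasp_force: 0.0
```

Emit:
{"op": "servo_tool", "data": {"rows": [{"dp": [-0.5,0.5,0],"yaw": -5,"jaw": 5},{"dp": [-1,1,0],"yaw": -6,"jaw": 5},{"dp": [-1.5,1,0],"yaw": -6,"jaw": 5},{"dp": [-1.5,0.5,0],"yaw": -6,"jaw": 5},{"dp": [-2,0,0],"yaw": -6,"jaw": 5},{"dp": [-2,0,0],"yaw": -5,"jaw": 5},{"dp": [-1,0,0],"yaw": 0,"jaw": 5},{"dp": [0,0,0],"yaw": 0,"jaw": 5},{"dp": [0,0,0],"yaw": 0,"jaw": 5}]}}

```text
time: 24.63
position: [0.4857, 0.2608, 0.1875]
tcp_rot: [3.141, -0.001, -2.578]
contact_force: [-0.1, 0.7, -0.3]
finger_gap: 0.567
grasp_force: 0.0
```

Run:
```python
from h import *
go(*toW((-.010,0)),.185,-147)
```

```text
pos [0.4857 0.2608 0.1875] yaw -147.69 -> dp cm [-5.88  4.04  0.25] tool yaw -0.69
```

Emit:
{"op": "servo_tool", "data": {"rows": [{"dp": [-1.5,1,0.2],"yaw": 0,"jaw": 8.8},{"dp": [-1.5,1,0],"yaw": 0,"jaw": 8.8},{"dp": [-1.5,1,0],"yaw": 0,"jaw": 8.8},{"dp": [-1.4,1,0],"yaw": 0,"jaw": 8.8},{"dp": [0,0,0],"yaw": 0,"jaw": 8.8},{"dp": [0,0,0],"yaw": 0,"jaw": 8.8},{"dp": [0,0,0],"yaw": 0,"jaw": 8.8}]}}

```text
time: 25.22
position: [0.5134, 0.3244, 0.1861]
tcp_rot: [-3.14, -0.002, -2.577]
contact_force: [-0.5, -0.2, 0.2]
finger_gap: 0.997
grasp_force: 0.0
```

Run:
```python
from h import *
im,d,c=shot("wrist"); np.savez("w10.npz",im=im,d=d,K=c[0],R=c[1],t=c[2])
go(*toW((-.010,0)),.185,-147)
pr=lambda x,y,z: proj((*toW((x,y)),z),c).round(0)
print(pr(.038,-.03,.006),pr(.038,.025,.006))
cv2.imwrite("pics/w10.png",cv2.resize(im[150:340,120:390],None,fx=2.9,fy=2.9,interpolation=cv2.INTER_CUBIC)[:,:,::-1])
P=cloud(d,c); S=toS(P)*1000; z=P[...,2]*1000
for y0 in(-30,25):
    k=(S[...,0]>20)&(S[...,0]<80)&(abs(S[...,1]-y0)<24)&(z>6)&(z<18)&(d>0)
    k=cv2.morphologyEx(k.astype(np.uint8),cv2.MORPH_OPEN,np.ones((2,2)))>0
    q=S[k]; print(y0,len(q),(cv2.minAreaRect(q.astype(np.float32)) if len(q)>5 else 0), np.percentile(z[k],[50,95]) if len(q) else 0)
```

```text
pos [0.5136 0.3242 0.1862] yaw -147.68 -> dp cm [-0.13  0.18  0.12] tool yaw -0.68
[239. 219.] [287. 212.]
-30 80 ((49.32484436035156, -28.521778106689453), (15.892346382141113, 12.729825019836426), 8.030645370483398) [11.81813685 14.44054537]
25 94 ((54.9757194519043, 25.250492095947266), (17.676881790161133, 12.964823722839355), 17.787111282348633) [12.70458395 15.97625229]
```

View pics/w10.png

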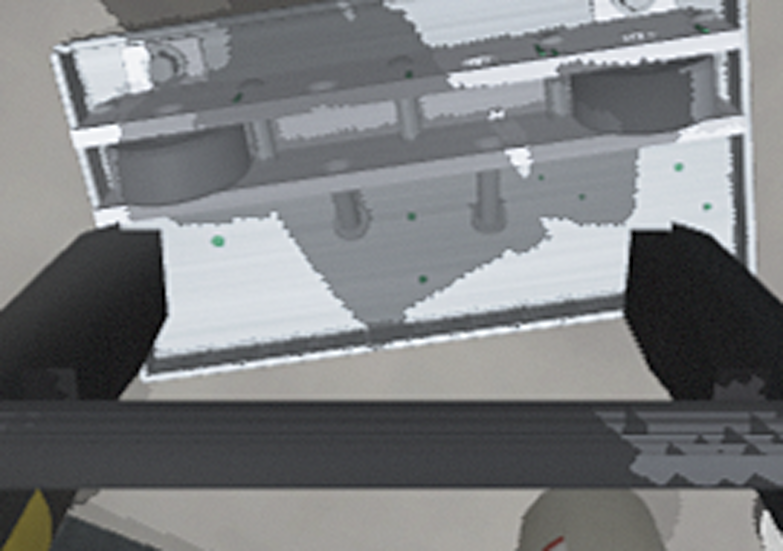

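Run:
```python
from h import *
im,d,c=load("w10.npz"); P=cloud(d,c); S=toS(P)*1000; z=P[...,2]*1000
for u,v in((343,192),(344,200),(346,208),(348,216),(350,232),(488,172),(488,182),(488,192),(488,202),(488,222)):
    U,V=int(round(120+u/2.9)),int(round(150+v/2.9)); w=slice(V-1,V+2),slice(U-1,U+2)
    print((u,v),np.median(S[w][...,0]).round(1),np.median(S[w][...,1]).round(1),np.median(z[w]).round(1))
# shank pixels: above floor 4..
for y0 in(-28,25):
  for x0 in range(18,60,4):
    k=(S[...,0]>x0)&(S[...,0]<x0+4)&(abs(S[...,1]-y0)<14)&(z>5)&(z<40)&(d>0)
    if k.sum()>2: print(y0,x0,k.sum(),np.median(S[k],0).round(1),np.percentile(z[k],90).round(1))
```

```text
(343, 192) 22.9 -25.8 35.7
(344, 200) 28.5 -26.5 30.4
(346, 208) 34.2 -27.9 25.4
(348, 216) 38.3 -27.7 20.7
(350, 232) 48.7 -28.8 13.4
(488, 172) 24.9 25.6 31.4
(488, 182) 30.5 25.2 27.8
(488, 192) 35.1 24.9 24.8
(488, 202) 42.0 24.6 20.2
(488, 222) 53.4 23.9 13.6
-28 22 17 [ 23.8 -27.5] 36.0
-28 26 16 [ 28.  -27.6] 31.4
-28 30 15 [ 31.6 -28.2] 28.3
-28 34 14 [ 35.4 -27.6] 24.7
-28 38 17 [ 39.9 -28.2] 20.6
-28 42 35 [ 44.2 -27.4] 15.5
-28 46 41 [ 47.8 -28.9] 14.0
-28 50 5 [ 50.6 -29.1] 14.1
25 22 13 [24.8 25.6] 32.1
25 26 21 [28.  25.3] 31.3
25 30 21 [32.1 24.1] 27.8
25 34 20 [36. 25.] 25.2
25 38 20 [40.1 23.7] 22.3
25 42 20 [43.8 24.5] 19.3
25 46 23 [48.7 23.1] 16.7
25 50 47 [52.3 22.9] 14.2
25 54 20 [54.9 23.7] 14.9
```

Both pins lean on the channel: shank from (23.8,−27.5, z36) to the head at (48,−29, z14), and similarly at y≈24. I grip each across mid-shank.

Run:
```python
from h import *
go(*toW((.034,-.0278)),.09,-144.5); print(toW((.034,-.0278)),toW((.035,.0246)))
```

```text
pos [0.5136 0.3242 0.1862] yaw -147.68 -> dp cm [-4.91 -1.88  9.62] tool yaw -3.18
[0.56519103 0.33455491] [0.5313582  0.37458116]
```

Emit:
{"op": "servo_tool", "data": {"rows": [{"dp": [-1.7,-0.6,1],"yaw": -1.6,"jaw": 3},{"dp": [-1.7,-0.6,2],"yaw": -1.6,"jaw": 3},{"dp": [-1.51,-0.68,2.5],"yaw": 0,"jaw": 3},{"dp": [0,0,2.5],"yaw": 0,"jaw": 3},{"dp": [0,0,1.6],"yaw": 0,"jaw": 3},{"dp": [0,0,0],"yaw": 0,"jaw": 3},{"dp": [0,0,0],"yaw": 0,"jaw": 3},{"dp": [0,0,0],"yaw": 0,"jaw": 3}]}}

```text
time: 25.93
position: [0.5659, 0.3377, 0.0919]
tcp_rot: [3.142, 0.001, -2.521]
contact_force: [0.7, 0.2, 0.8]
finger_gap: 0.419
grasp_force: 0.0
```

Run:
```python
from h import *
go(*toW((.034,-.0278)),.024,-144.5)
```

```text
pos [0.5659 0.3377 0.0919] yaw -144.47 -> dp cm [ 0.24 -0.21  6.79] tool yaw 0.03
```

Emit:
{"op": "servo_tool", "data": {"rows": [{"dp": [0.24,-0.21,2],"yaw": 0,"jaw": 3},{"dp": [0,0,2],"yaw": 0,"jaw": 3},{"dp": [0,0,1.5],"yaw": 0,"jaw": 3},{"dp": [0,0,1],"yaw": 0,"jaw": 3},{"dp": [0,0,0.3],"yaw": 0,"jaw": 3},{"dp": [0,0,0],"yaw": 0,"jaw": 3},{"dp": [0,0,0],"yaw": 0,"jaw": 3}]}}

```text
time: 26.52
position: [0.5652, 0.3351, 0.0235]
tcp_rot: [3.141, 0.001, -2.521]
contact_force: [0.0, 0.8, 0.4]
finger_gap: 0.34
grasp_force: 0.0
```

Emit:
{"op": "servo_tool", "data": {"rows": [{"dp": [0,0,0],"yaw": 0,"jaw": 0},{"dp": [0,0,0],"yaw": 0,"jaw": 0},{"dp": [0,0,0],"yaw": 0,"jaw": 0},{"dp": [0,0,0],"yaw": 0,"jaw": 0},{"dp": [0,0,0],"yaw": 0,"jaw": 0},{"dp": [0,0,0],"yaw": 0,"jaw": 0},{"dp": [0,0,0],"yaw": 0,"jaw": 0}], "newtons": 40}}

```text
time: 27.1
position: [0.5651, 0.3347, 0.023]
tcp_rot: [3.142, 0.001, -2.521]
contact_force: [-0.5, -0.4, 4.1]
finger_gap: 0.075
grasp_force: 40.1
```

Grip of 40 N on the 8 mm shank. Lift and carry to the tote.

Emit:
{"op": "servo_tool", "data": {"rows": [{"dp": [0,0,-1],"yaw": 0,"jaw": 0},{"dp": [0,0,-2],"yaw": 0,"jaw": 0},{"dp": [0,0,-3],"yaw": 0,"jaw": 0},{"dp": [0,0,-3],"yaw": 0,"jaw": 0},{"dp": [0,0,-3],"yaw": 0,"jaw": 0},{"dp": [1,0,-2],"yaw": 0,"jaw": 0},{"dp": [2.5,0,-1],"yaw": 0,"jaw": 0},{"dp": [3,-0.2,0],"yaw": 0,"jaw": 0},{"dp": [3,-0.2,0],"yaw": 0,"jaw": 0},{"dp": [3,-0.2,0],"yaw": 0,"jaw": 0}]}}

```text
time: 27.93
position: [0.4655, 0.2559, 0.1733]
tcp_rot: [-3.141, 0.0, -2.521]
contact_force: [0.8, 0.7, -0.9]
finger_gap: 0.072
grasp_force: 40.0
```

Emit:
{"op": "servo_tool", "data": {"rows": [{"dp": [3,-0.2,0],"yaw": 0,"jaw": 0},{"dp": [3,-0.2,0],"yaw": 0,"jaw": 0},{"dp": [2.5,-1,0],"yaw": 0,"jaw": 0},{"dp": [2,-2,0],"yaw": 0,"jaw": 0},{"dp": [1.5,-2,0],"yaw": 0,"jaw": 0},{"dp": [1,-1.5,0],"yaw": 0,"jaw": 0},{"dp": [0,0,0],"yaw": 0,"jaw": 0},{"dp": [0,0,0],"yaw": 0,"jaw": 0},{"dp": [0,0,0],"yaw": 0,"jaw": 0}]}}

```text
time: 28.68
position: [0.4014, 0.1265, 0.173]
tcp_rot: [3.141, 0.002, -2.521]
contact_force: [0.5, 0.7, -0.6]
finger_gap: 0.075
grasp_force: 40.0
```

```bash
cat >> h.py <<'E'
def tote():
    out=None
    for n in("wrist","top","scene"):
        im,d,c=shot(n); P=cloud(d,c)
        k=(P[...,2]>.044)&(P[...,2]<.053)&(P[...,0]>.25)&(P[...,0]<.6)&(P[...,1]>-.075)&(P[...,1]<.19)&(d>0)
        k=cv2.morphologyEx(k.astype(np.uint8),cv2.MORPH_OPEN,np.ones((2,2)))>0
        q=P[k]
        if len(q)>50: print("tote",n,len(q),np.round(np.concatenate([np.ravel(x) for x in cv2.minAreaRect((q[:,:2]*1000).astype(np.float32))]),1))
E
python3 - <<'E'
from h import *
tote(); go(.394,.069,.055,-144.5); s=bot.state(); print(s["grasp_force"],s["finger_gap"])
E
```

```text
tote wrist 2292 [445.9  58.8 199.1 121.6  13.2]
tote scene 534 [247.9 -95.6 657.5 168.   38.9]
pos [0.4012 0.1267 0.1728] yaw -144.35 -> dp cm [ 3.95 -4.27 11.78] tool yaw 0.15
40.012604595394805 0.07633735770636589
```

Emit:
{"op": "servo_tool", "data": {"rows": [{"dp": [1.5,-1.7,0],"yaw": 0,"jaw": 0},{"dp": [1.5,-1.8,0],"yaw": 0,"jaw": 0},{"dp": [1.3,-1.7,1],"yaw": 0,"jaw": 0},{"dp": [0,0,2.5],"yaw": 0,"jaw": 0},{"dp": [0,0,2.5],"yaw": 0,"jaw": 0},{"dp": [0,0,2.5],"yaw": 0,"jaw": 0},{"dp": [0,0,2.5],"yaw": 0,"jaw": 0},{"dp": [0,0,1.8],"yaw": 0,"jaw": 0},{"dp": [0,0,0],"yaw": 0,"jaw": 0},{"dp": [0,0,0],"yaw": 0,"jaw": 0}]}}

```text
time: 29.67
position: [0.3972, 0.0555, 0.0824]
tcp_rot: [-3.135, -0.008, -2.519]
contact_force: [0.6, 0.8, -0.6]
finger_gap: 0.077
grasp_force: 40.0
```

Emit:
{"op": "servo_tool", "data": {"rows": [{"dp": [0,0,0],"yaw": 0,"jaw": 2},{"dp": [0,0,0],"yaw": 0,"jaw": 2},{"dp": [0,0,0],"yaw": 0,"jaw": 2},{"dp": [0,0,0],"yaw": 0,"jaw": 2},{"dp": [0,0,-2],"yaw": 0,"jaw": 2},{"dp": [0,0,-3],"yaw": 0,"jaw": 2},{"dp": [0,0,-3],"yaw": 0,"jaw": 2},{"dp": [0,0,-3],"yaw": 0,"jaw": 2},{"dp": [0,0,-2],"yaw": 0,"jaw": 2}]}}

```text
time: 30.42
position: [0.3998, 0.0546, 0.1853]
tcp_rot: [-3.124, -0.003, -2.523]
contact_force: [0.9, -0.1, 0.1]
finger_gap: 0.226
grasp_force: 0.0
```

Emit:
{"op": "servo_tool", "data": {"rows": [{"dp": [0,1,0],"yaw": 0,"jaw": 3},{"dp": [-0.2,2,0],"yaw": 0,"jaw": 3},{"dp": [-1,2.5,0],"yaw": 0,"jaw": 3},{"dp": [-1.5,2.5,0],"yaw": 0,"jaw": 3},{"dp": [-2,2.5,0],"yaw": 0,"jaw": 3},{"dp": [-2.5,2,0],"yaw": 0,"jaw": 3},{"dp": [-2.5,1.5,0],"yaw": 0,"jaw": 3},{"dp": [-2,0,0],"yaw": 0,"jaw": 3},{"dp": [0,0,0],"yaw": 0,"jaw": 3},{"dp": [0,0,0],"yaw": 0,"jaw": 3}]}}

```text
time: 31.25
position: [0.4144, 0.2365, 0.1803]
tcp_rot: [-3.124, -0.003, -2.523]
contact_force: [0.1, -0.8, 0.5]
finger_gap: 0.343
grasp_force: 0.0
```

Run:
```python
from h import *
it,dt,ct=shot("top"); np.savez("t9.npz",im=it,d=dt,K=ct[0],R=ct[1],t=ct[2])
P=cloud(dt,ct); q=P[200:268,255:310].reshape(-1,3)
k=(q[:,2]>.005)&(q[:,2]<.035)&(abs(q[:,0]-.43)<.06)&(abs(q[:,1]-.052)<.045); print("in tote",k.sum(),np.median(q[k],0))
go(*toW((.035,.0246)),.10,-143)
```

```text
in tote 175 [0.45806106 0.03640928 0.00672133]
pos [0.4138 0.2353 0.1801] yaw -144.57 -> dp cm [-17.66   4.54   8.01] tool yaw -1.57
```

Emit:
{"op": "servo_tool", "data": {"rows": [{"dp": [-2,0.5,0],"yaw": -0.8,"jaw": 3},{"dp": [-3,0.7,0],"yaw": -0.8,"jaw": 3},{"dp": [-3,0.7,0],"yaw": 0,"jaw": 3},{"dp": [-3,0.7,1],"yaw": 0,"jaw": 3},{"dp": [-3,0.7,2],"yaw": 0,"jaw": 3},{"dp": [-2.5,0.7,2],"yaw": 0,"jaw": 3},{"dp": [-1.16,0.5,2],"yaw": 0,"jaw": 3},{"dp": [0,0,1],"yaw": 0,"jaw": 3},{"dp": [0,0,0],"yaw": 0,"jaw": 3},{"dp": [0,0,0],"yaw": 0,"jaw": 3}]}}

```text
time: 32.13
position: [0.5286, 0.3745, 0.0987]
tcp_rot: [-3.122, -0.007, -2.495]
contact_force: [-0.7, 0.7, -0.2]
finger_gap: 0.338
grasp_force: 0.0
```

Run:
```python
from h import *
go(*toW((.035,.0246)),.024,-143); print(bot.state()["tcp_rot"])
im,d,c=shot("wrist"); P=cloud(d,c); S=toS(P)*1000; z=P[...,2]*1000
for x0 in range(18,60,4):
    k=(S[...,0]>x0)&(S[...,0]<x0+4)&(abs(S[...,1]-24)<10)&(z>8)&(z<40)&(d>0)
    if k.sum()>2: print(x0,k.sum(),np.median(S[k],0).round(1),np.percentile(z[k],90).round(1))
it,dt,ct=shot("top"); cv2.imwrite("pics/t10.png",cv2.resize(it[195:270,245:355],None,fx=6,fy=6,interpolation=cv2.INTER_CUBIC)[:,:,::-1])
```

```text
pos [0.5286 0.3745 0.0987] yaw -142.94 -> dp cm [-0.22 -0.16  7.47] tool yaw 0.06
[-3.12235625 -0.00669749 -2.49481435]
22 40 [24.3 26. ] 33.1
26 43 [28.2 25.4] 30.4
30 43 [32.1 25.1] 27.9
34 36 [36.3 25.1] 25.2
38 37 [40.1 25. ] 22.6
42 33 [44.4 24.7] 19.4
46 37 [48.1 24.5] 17.1
50 92 [52.3 24.1] 14.4
54 41 [54.8 24.7] 15.4
```

View pics/t10.png

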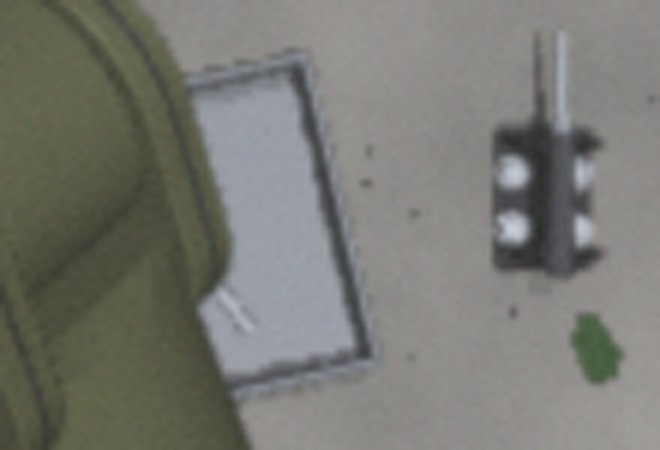

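Pin 2 is in the tote (white sliver at (240,310)), and the punch lies straight in its cradle. Now pin 3.

Emit:
{"op": "servo_tool", "data": {"rows": [{"dp": [-0.2,-0.12,2],"yaw": 0,"jaw": 3},{"dp": [0,0,2],"yaw": 0,"jaw": 3},{"dp": [0,0,1.5],"yaw": 0,"jaw": 3},{"dp": [0,0,1],"yaw": 0,"jaw": 3},{"dp": [0,0,0.8],"yaw": 0,"jaw": 3},{"dp": [0,0,0.2],"yaw": 0,"jaw": 3},{"dp": [0,0,0],"yaw": 0,"jaw": 3}]}}

```text
time: 32.82
position: [0.5325, 0.3756, 0.0238]
tcp_rot: [-3.124, -0.004, -2.495]
contact_force: [0.8, -0.1, 0.6]
finger_gap: 0.335
grasp_force: 0.0
```

Emit:
{"op": "servo_tool", "data": {"rows": [{"dp": [0,0,0],"yaw": 0,"jaw": 0},{"dp": [0,0,0],"yaw": 0,"jaw": 0},{"dp": [0,0,0],"yaw": 0,"jaw": 0},{"dp": [0,0,0],"yaw": 0,"jaw": 0},{"dp": [0,0,0],"yaw": 0,"jaw": 0},{"dp": [0,0,0],"yaw": 0,"jaw": 0},{"dp": [0,0,0],"yaw": 0,"jaw": 0}], "newtons": 40}}

```text
time: 33.4
position: [0.5329, 0.3761, 0.0244]
tcp_rot: [-3.124, -0.002, -2.495]
contact_force: [0.6, 0.1, 3.7]
finger_gap: 0.079
grasp_force: 40.0
```

Emit:
{"op": "servo_tool", "data": {"rows": [{"dp": [0,0,-1],"yaw": 0,"jaw": 0},{"dp": [0,0,-2],"yaw": 0,"jaw": 0},{"dp": [0,0,-3],"yaw": 0,"jaw": 0},{"dp": [0,0,-3],"yaw": 0,"jaw": 0},{"dp": [0,0,-3],"yaw": 0,"jaw": 0},{"dp": [1,0,-2],"yaw": 0,"jaw": 0},{"dp": [2.5,-1,-1],"yaw": 0,"jaw": 0},{"dp": [2.5,-1.5,0],"yaw": 0,"jaw": 0},{"dp": [2.5,-1.5,0],"yaw": 0,"jaw": 0},{"dp": [2.5,-1.5,0],"yaw": 0,"jaw": 0}]}}

```text
time: 34.23
position: [0.4757, 0.2664, 0.176]
tcp_rot: [-3.123, -0.004, -2.495]
contact_force: [-0.4, -0.7, -0.9]
finger_gap: 0.077
grasp_force: 40.0
```

Emit:
{"op": "servo_tool", "data": {"rows": [{"dp": [2.5,-1.5,0],"yaw": 0,"jaw": 0},{"dp": [2.5,-1.5,0],"yaw": 0,"jaw": 0},{"dp": [2,-1.5,0],"yaw": 0,"jaw": 0},{"dp": [0,0,0],"yaw": 0,"jaw": 0},{"dp": [0,0,0],"yaw": 0,"jaw": 0},{"dp": [0,0,0],"yaw": 0,"jaw": 0}]}}

```text
time: 34.73
position: [0.4484, 0.1907, 0.1769]
tcp_rot: [-3.124, -0.002, -2.495]
contact_force: [0.6, 0.2, -1.5]
finger_gap: 0.074
grasp_force: 40.0
```

Run:
```python
from h import *
tote(); go(.43,.055,.05,-144)
```

```text
tote wrist 2178 [432.1  74.7 195.5 159.1  12.4]
tote scene 512 [247.7 -95.5 657.4 168.4  38.9]
pos [0.4483 0.1914 0.1765] yaw -142.87 -> dp cm [ 9.69 -9.77 12.65] tool yaw 1.13
```

Emit:
{"op": "servo_tool", "data": {"rows": [{"dp": [1.2,-1.3,0],"yaw": 0,"jaw": 0},{"dp": [2,-2.2,0],"yaw": 0,"jaw": 0},{"dp": [2,-2.2,0],"yaw": 0,"jaw": 0},{"dp": [2,-2.2,0],"yaw": 0,"jaw": 0},{"dp": [1.8,-2,0],"yaw": 0,"jaw": 0},{"dp": [0,0,2],"yaw": 0,"jaw": 0},{"dp": [0,0,2],"yaw": 0,"jaw": 0},{"dp": [0,0,0],"yaw": 0,"jaw": 0},{"dp": [0,0,0],"yaw": 0,"jaw": 0},{"dp": [0,0,0],"yaw": 0,"jaw": 0}]}}

```text
time: 35.72
position: [0.4365, 0.0572, 0.139]
tcp_rot: [-3.124, -0.003, -2.493]
contact_force: [-0.3, -0.1, -0.3]
finger_gap: 0.077
grasp_force: 40.0
```

Run:
```python
from h import *
go(.437,.055,.05,-144)
im,d,c=shot("wrist"); P=cloud(d,c)
E=np.array([[.9739,.2269],[-.2269,.9739]])
k=(P[...,2]>.044)&(P[...,2]<.053)&(d>0); q=(P[k][:,:2]-[.4292,.052])@E.T*1000
print(len(q),np.percentile(q,[1,5,25,50,75,95,99],axis=0).round(0).T.tolist())
it,dt,ct=shot("top"); P=cloud(dt,ct); k=(P[...,2]>.044)&(P[...,2]<.056)&(dt>0)&(P[...,0]>.3)&(P[...,0]<.55)&(abs(P[...,1]-.05)<.12); q=(P[k][:,:2]-[.4292,.052])@E.T*1000
print(len(q),np.percentile(q,[1,5,25,50,75,95,99],axis=0).round(0).T.tolist())
```

```text
pos [0.4365 0.0572 0.139 ] yaw -142.85 -> dp cm [ 0.09 -0.2   8.9 ] tool yaw 1.15
4395 [[-82.0, -80.0, -68.0, -29.0, 12.0, 73.0, 128.0], [-187.0, -183.0, -155.0, -54.0, 41.0, 57.0, 59.0]]
154 [[-81.0, -80.0, -77.0, -64.0, 71.0, 83.0, 84.0], [-58.0, -49.0, -3.0, 32.0, 54.0, 58.0, 58.0]]
```

Emit:
{"op": "servo_tool", "data": {"rows": [{"dp": [0,-0.2,2],"yaw": 0,"jaw": 0},{"dp": [0,0,2],"yaw": 0,"jaw": 0},{"dp": [0,0,2],"yaw": 0,"jaw": 0},{"dp": [0,0,1.5],"yaw": 0,"jaw": 0},{"dp": [0,0,0.9],"yaw": 0,"jaw": 0},{"dp": [0,0,0],"yaw": 0,"jaw": 0},{"dp": [0,0,0],"yaw": 0,"jaw": 2.5},{"dp": [0,0,0],"yaw": 0,"jaw": 2.5},{"dp": [0,0,0],"yaw": 0,"jaw": 2.5},{"dp": [0,0,0],"yaw": 0,"jaw": 2.5}]}}

```text
time: 36.65
position: [0.4385, 0.0531, 0.0552]
tcp_rot: [-3.123, -0.002, -2.496]
contact_force: [0.1, -1.1, -0.4]
finger_gap: 0.282
grasp_force: 0.0
```

Emit:
{"op": "servo_tool", "data": {"rows": [{"dp": [0,0,-2],"yaw": 0,"jaw": 2.5},{"dp": [0,0,-3],"yaw": 0,"jaw": 2.5},{"dp": [0,0,-3],"yaw": 0,"jaw": 2.5},{"dp": [0,0,-3],"yaw": 0,"jaw": 2.5},{"dp": [0,0,-2],"yaw": 0,"jaw": 4},{"dp": [0,0,0],"yaw": 0,"jaw": 4},{"dp": [0,0,0],"yaw": 0,"jaw": 4}]}}

```text
time: 37.23
position: [0.4383, 0.0545, 0.18]
tcp_rot: [-3.12, 0.001, -2.497]
contact_force: [0.2, -0.9, -0.5]
finger_gap: 0.452
grasp_force: 0.0
```

Run:
```python
from h import *
for n,y in((1,-.081),(4,.081)):
  print(n,toW((0,y)))
go(*toW((-.06,0)),.185,-138.7); print(bot.state()["qpos"].round(2), bot.state()["tcp_rot"])
```

```text
1 [0.57476014 0.27214761]
4 [0.46783986 0.39385239]
pos [0.4383 0.0545 0.18  ] yaw -143.05 -> dp cm [-17.39  16.81  -0.5 ] tool yaw -4.35
[ 0.14  0.65 -0.6   2.17  0.78  0.54  1.15] [-3.11989781e+00  1.03684711e-03 -2.49677127e+00]
```

Both pins are dropped. Next the wheels: turn so the fingers close along the axle, and check from close by.

Emit:
{"op": "servo_tool", "data": {"rows": [{"dp": [-1.2,1.7,0],"yaw": 0,"jaw": 4},{"dp": [-1.7,2.5,0],"yaw": 0,"jaw": 4},{"dp": [-1.7,2.5,0],"yaw": 0,"jaw": 4},{"dp": [-1.7,2.5,0],"yaw": 0,"jaw": 4},{"dp": [-1.7,2.5,0],"yaw": 0,"jaw": 4},{"dp": [-1.2,1.7,0],"yaw": 0,"jaw": 4},{"dp": [0,0,0],"yaw": 7,"jaw": 4},{"dp": [0,0,0],"yaw": 7,"jaw": 4},{"dp": [0,0,0],"yaw": 7,"jaw": 4}]}}

```text
time: 37.98
position: [0.4296, 0.2172, 0.1746]
tcp_rot: [-3.121, 0.003, -2.866]
contact_force: [-0.2, -0.4, -0.2]
finger_gap: 0.456
grasp_force: 0.0
```

Emit:
{"op": "servo_tool", "data": {"rows": [{"dp": [0,0,0],"yaw": 7,"jaw": 4},{"dp": [0,0,0],"yaw": 7,"jaw": 4},{"dp": [0,0,0],"yaw": 7,"jaw": 4},{"dp": [0,0,0],"yaw": 7,"jaw": 4},{"dp": [0,0,0],"yaw": 7,"jaw": 4},{"dp": [0,0,0],"yaw": 7,"jaw": 4},{"dp": [0,0,0],"yaw": 7,"jaw": 4},{"dp": [0,0,0],"yaw": 7,"jaw": 4},{"dp": [0,0,0],"yaw": 7,"jaw": 4},{"dp": [0,0,0],"yaw": 1.6,"jaw": 4}]}}

```text
time: 38.82
position: [0.4299, 0.2167, 0.1749]
tcp_rot: [-3.136, 0.021, 2.29]
contact_force: [0.2, 0.8, -0.3]
finger_gap: 0.455
grasp_force: 0.0
```

Emit:
{"op": "servo_tool", "data": {"rows": [{"dp": [0,0,0],"yaw": 0,"jaw": 4},{"dp": [0,0,0],"yaw": 0,"jaw": 4},{"dp": [0,0,0],"yaw": 0,"jaw": 4}]}}

```text
time: 39.07
position: [0.4303, 0.2171, 0.1757]
tcp_rot: [-3.138, 0.02, 2.296]
contact_force: [-0.4, 0.3, 0.1]
finger_gap: 0.452
grasp_force: 0.0
```

Run:
```python
from h import *
go(*toW((0,-.081)),.12,131.3); print(bot.state()["qpos"].round(2), bot.state()["tcp_rot"])
im,d,c=shot("wrist"); np.savez("w11.npz",im=im,d=d,K=c[0],R=c[1],t=c[2])
for y in(-.081,.081): print(proj((*toW((0,y)),.057),c).round())
for f in ("w10.npz","t8.npz"):
    im,d,c=load(f); P=cloud(d,c); S=toS(P)*1000; z=P[...,2]*1000
    for y0 in(-81,81):
        k=(z>51)&(z<60)&(abs(S[...,1]-y0)<26)&(abs(S[...,0])<16)&(d>0); q=S[k]
        if len(q)>5: print(f,y0,len(q),np.percentile(q,[2,50,98],axis=0).round(1).tolist(),np.percentile(z[k],[50,97]))
```

```text
pos [0.4303 0.2171 0.1757] yaw 131.56 -> dp cm [-5.47 14.46  5.57] tool yaw 0.26
[-0.46  0.64 -0.18  2.07  0.3   0.46 -0.15] [-3.1376858   0.02036948  2.29615258]
[411. 242.]
[447.  52.]
w10.npz -81 682 [[-9.7, -96.7], [-0.6, -78.8], [9.5, -64.9]] [56.11045255 58.48252696]
w10.npz 81 740 [[-9.5, 64.8], [-0.7, 79.3], [9.6, 96.5]] [56.09435426 58.49277856]
t8.npz -81 60 [[-9.4, -98.8], [-0.4, -82.8], [10.2, -65.7]] [55.37874005 59.03124952]
t8.npz 81 67 [[-9.7, 61.7], [0.3, 78.7], [10.2, 95.5]] [54.81153173 59.35248869]
```

Emit:
{"op": "servo_tool", "data": {"rows": [{"dp": [-0.5,1.4,0],"yaw": 0.3,"jaw": 4},{"dp": [-1,2.6,0],"yaw": 0,"jaw": 4},{"dp": [-1,2.6,0.5],"yaw": 0,"jaw": 4},{"dp": [-1,2.6,1],"yaw": 0,"jaw": 4},{"dp": [-1,2.6,1.5],"yaw": 0,"jaw": 4},{"dp": [-1,2.66,2.5],"yaw": 0,"jaw": 4},{"dp": [0,0,1],"yaw": 0,"jaw": 4},{"dp": [0,0,0],"yaw": 0,"jaw": 4},{"dp": [0,0,0],"yaw": 0,"jaw": 4},{"dp": [0,0,0],"yaw": 0,"jaw": 4}]}}

```text
time: 39.95
position: [0.5754, 0.2698, 0.1126]
tcp_rot: [-3.138, 0.02, 2.289]
contact_force: [0.7, 0.8, 0.4]
finger_gap: 0.451
grasp_force: 0.0
```

Run:
```python
from h import *
go(*toW((0,-.081)),.0655,131.3)
```

```text
pos [0.5754 0.2698 0.1126] yaw 131.18 -> dp cm [0.22 0.1  4.71] tool yaw -0.12
```

Emit:
{"op": "servo_tool", "data": {"rows": [{"dp": [0.2,0.1,1.5],"yaw": 0,"jaw": 4},{"dp": [0,0,1.5],"yaw": 0,"jaw": 4},{"dp": [0,0,1],"yaw": 0,"jaw": 4},{"dp": [0,0,0.7],"yaw": 0,"jaw": 4},{"dp": [0,0,0],"yaw": 0,"jaw": 4},{"dp": [0,0,0],"yaw": 0,"jaw": 4},{"dp": [0,0,0],"yaw": 0,"jaw": 4}]}}

```text
time: 40.53
position: [0.5767, 0.2715, 0.0656]
tcp_rot: [-3.14, 0.021, 2.289]
contact_force: [0.7, -0.7, -0.1]
finger_gap: 0.453
grasp_force: 0.0
```

Emit:
{"op": "servo_tool", "data": {"rows": [{"dp": [0,0,0],"yaw": 0,"jaw": 1},{"dp": [0,0,0],"yaw": 0,"jaw": 1},{"dp": [0,0,0],"yaw": 0,"jaw": 1},{"dp": [0,0,0],"yaw": 0,"jaw": 1},{"dp": [0,0,0],"yaw": 0,"jaw": 1},{"dp": [0,0,0],"yaw": 0,"jaw": 1},{"dp": [0,0,0],"yaw": 0,"jaw": 1}], "newtons": 35}}

```text
time: 41.12
position: [0.5765, 0.2714, 0.0651]
tcp_rot: [-3.139, 0.021, 2.289]
contact_force: [-0.1, -0.1, 3.8]
finger_gap: 0.22
grasp_force: 35.0
```

Emit:
{"op": "servo_tool", "data": {"rows": [{"dp": [0,0,-0.8],"yaw": 0,"jaw": 1},{"dp": [0,0,-1.2],"yaw": 0,"jaw": 1},{"dp": [0,0,-1.5],"yaw": 0,"jaw": 1},{"dp": [0,0,-2],"yaw": 0,"jaw": 1},{"dp": [0,0,-2.5],"yaw": 0,"jaw": 1},{"dp": [0,0,-2.5],"yaw": 0,"jaw": 1},{"dp": [0,0,-1],"yaw": 0,"jaw": 1},{"dp": [0.5,-1.5,0],"yaw": 0,"jaw": 1},{"dp": [1,-2.5,0],"yaw": 0,"jaw": 1},{"dp": [1,-2.5,0],"yaw": 0,"jaw": 1}]}}

```text
time: 41.95
position: [0.5091, 0.249, 0.1797]
tcp_rot: [-3.14, 0.021, 2.288]
contact_force: [-0.5, 0.0, -0.9]
finger_gap: 0.22
grasp_force: 35.0
```

Emit:
{"op": "servo_tool", "data": {"rows": [{"dp": [1,-2.5,0],"yaw": 0,"jaw": 1},{"dp": [1,-2.5,0],"yaw": 0,"jaw": 1},{"dp": [0.5,-2.5,0],"yaw": 0,"jaw": 1},{"dp": [0,-1.5,0],"yaw": 0,"jaw": 1},{"dp": [0,0,0],"yaw": -6,"jaw": 1},{"dp": [0,0,0],"yaw": -7,"jaw": 1},{"dp": [0,0,0],"yaw": -7,"jaw": 1},{"dp": [0,0,0],"yaw": -7,"jaw": 1},{"dp": [0,0,0],"yaw": -7,"jaw": 1},{"dp": [0,0,0],"yaw": -7,"jaw": 1}]}}

```text
time: 42.78
position: [0.4253, 0.2088, 0.1793]
tcp_rot: [-3.126, 0.014, 3.01]
contact_force: [-0.5, 0.3, -0.6]
finger_gap: 0.218
grasp_force: 35.0
```

Emit:
{"op": "servo_tool", "data": {"rows": [{"dp": [0,0,0],"yaw": -7,"jaw": 1},{"dp": [0,0,0],"yaw": -7,"jaw": 1},{"dp": [0,0,0],"yaw": -7,"jaw": 1},{"dp": [0,0,0],"yaw": 0,"jaw": 1},{"dp": [0,0,0],"yaw": 0,"jaw": 1},{"dp": [0,0,0],"yaw": 0,"jaw": 1}]}}

```text
time: 43.28
position: [0.4253, 0.2089, 0.1792]
tcp_rot: [-3.122, 0.007, -2.915]
contact_force: [-0.0, -1.1, -0.4]
finger_gap: 0.223
grasp_force: 35.0
```

Run:
```python
from h import *
go(.455,.06,.09,-166.9); print(bot.state()["grasp_force"],bot.state()["finger_gap"],bot.state()["tcp_rot"])
it,dt,ct=shot("top"); cv2.imwrite("pics/t12.png",cv2.resize(it[140:270,135:355],None,fx=3.5,fy=3.5,interpolation=cv2.INTER_CUBIC)[:,:,::-1])
```

```text
pos [0.4253 0.2089 0.1792] yaw -167.04 -> dp cm [  0.44 -15.18   8.92] tool yaw -0.14
34.99878108501434 0.22326799498690691 [-3.12212638  0.007002   -2.91544997]
```

View pics/t12.png

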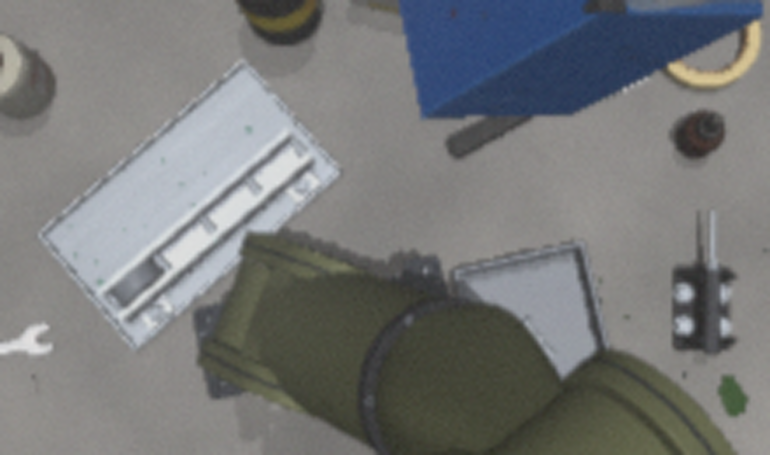

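Station 1 is clear, the tote is still in place. Carry wheel 1 to the tote's far end.

Emit:
{"op": "servo_tool", "data": {"rows": [{"dp": [0,-1.6,0],"yaw": 0,"jaw": 1},{"dp": [-0.2,-2.5,0],"yaw": 0,"jaw": 1},{"dp": [-0.3,-2.5,0],"yaw": 0,"jaw": 1},{"dp": [-0.4,-2.5,0],"yaw": 0,"jaw": 1},{"dp": [-0.4,-2.5,0],"yaw": 0,"jaw": 1},{"dp": [-0.37,-2,1.5],"yaw": 0,"jaw": 1},{"dp": [0,0,2],"yaw": 0,"jaw": 1},{"dp": [0,0,0],"yaw": 0,"jaw": 1},{"dp": [0,0,0],"yaw": 0,"jaw": 1},{"dp": [0,0,0],"yaw": 0,"jaw": 1}]}}

```text
time: 44.17
position: [0.4728, 0.081, 0.1475]
tcp_rot: [-3.123, 0.008, -2.911]
contact_force: [-0.7, -0.3, -0.8]
finger_gap: 0.218
grasp_force: 35.0
```

Run:
```python
from h import *
go(.472,.080,.066,-167)
im,d,c=shot("wrist"); P=cloud(d,c)
E=np.array([[.9739,.2269],[-.2269,.9739]])
k=(P[...,2]>.044)&(P[...,2]<.053)&(d>0)&(P[...,0]>.3)&(P[...,0]<.55)&(P[...,1]>-.06); q=(P[k][:,:2]-[.4292,.052])@E.T*1000
print(len(q),np.percentile(q,[1,5,25,50,75,95,99],axis=0).round(0).T.tolist())
```

```text
pos [0.4728 0.081  0.1475] yaw -166.8 -> dp cm [ 0.1  -0.08  8.15] tool yaw 0.2
3338 [[-89.0, -82.0, -53.0, -8.0, 44.0, 61.0, 64.0], [-72.0, -71.0, -67.0, -59.0, 42.0, 46.0, 47.0]]
```

The tote has been knocked: its rim now reads −71..47 mm instead of ±58. Re-measure it.

Run:
```python
from h import *
E=np.array([[.9739,.2269],[-.2269,.9739]])
for n in("wrist","top","scene"):
    im,d,c=shot(n); P=cloud(d,c)
    if n=="wrist": cv2.imwrite("pics/w13.png",im[:,:,::-1])
    k=(P[...,2]>.046)&(P[...,2]<.053)&(d>0)&(P[...,0]>.3)&(P[...,0]<.56)&(P[...,1]>-.075)&(P[...,1]<.18); 
    q=(P[k][:,:2]-[.4292,.052])@E.T*1000; print(n,len(q))
    for a in(0,1):
        h,e=np.histogram(q[:,a],np.arange(-110,112,4)); print(dict((int(x),int(y)) for x,y in zip(e,h) if y>len(q)*.04))
    # edges slope: low-y edge
    for lo,hi in((-76,-64),(40,52)):
        w=q[(q[:,1]>lo)&(q[:,1]<hi)]
        if len(w)>20: print("edge",lo,len(w),np.degrees(np.polyfit(w[:,0],w[:,1],1)[0]).round(1),w[:,0].min(),w[:,0].max())
```

```text
wrist 2990
{58: 465}
{-74: 263, -70: 1123, 38: 197, 42: 662, 46: 239}
edge -76 1398 -0.2 -90.78274210818496 63.904554613892024
edge 40 1082 -0.3 -89.87580698291754 63.71118410416551
top 73
{-102: 13, -98: 20, -90: 5, -82: 4, -70: 3}
{-74: 4, -70: 3, -50: 3, -30: 3, -18: 3, -6: 3, 22: 3, 38: 12, 42: 24}
edge 40 35 -0.1 -96.7051523486672 15.480707906431473
scene 568
{-102: 109, -98: 31, 54: 44, 58: 86}
{-70: 111, -66: 23, 42: 125, 46: 46}
edge -76 142 -0.2 -102.16760885322938 60.301142513851815
edge 40 177 -0.4 -101.73511775654117 62.994304283677025
```

View pics/w13.png

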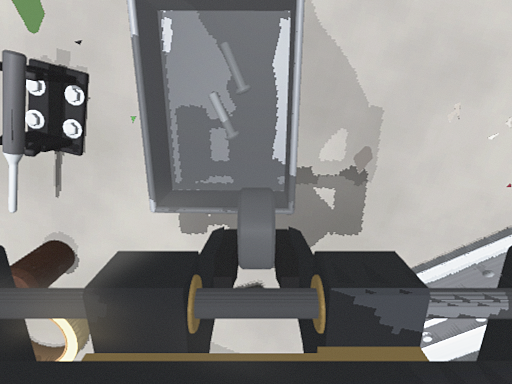

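Both pins lie inside at (232,68) and (225,115); the tote's new centre is about (0.4125, 0.0353). Correct and release the wheel.

Emit:
{"op": "servo_tool", "data": {"rows": [{"dp": [1.4,-0.8,0],"yaw": 0,"jaw": 1},{"dp": [1.3,-0.8,1],"yaw": 0,"jaw": 1},{"dp": [0,0,2],"yaw": 0,"jaw": 1},{"dp": [0,0,2],"yaw": 0,"jaw": 1},{"dp": [0,0,1.5],"yaw": 0,"jaw": 1},{"dp": [0,0,1],"yaw": 0,"jaw": 1},{"dp": [0,0,0.6],"yaw": 0,"jaw": 1},{"dp": [0,0,0],"yaw": 0,"jaw": 1},{"dp": [0,0,0],"yaw": 0,"jaw": 1}]}}

```text
time: 45.12
position: [0.4513, 0.0571, 0.0663]
tcp_rot: [-3.122, 0.007, -2.912]
contact_force: [-0.1, 0.3, -0.6]
finger_gap: 0.223
grasp_force: 35.0
```

Emit:
{"op": "servo_tool", "data": {"rows": [{"dp": [0,0,0],"yaw": 0,"jaw": 2.8},{"dp": [0,0,0],"yaw": 0,"jaw": 2.8},{"dp": [0,0,0],"yaw": 0,"jaw": 2.8},{"dp": [0,0,0],"yaw": 0,"jaw": 2.8},{"dp": [0,0,-1],"yaw": 0,"jaw": 2.8},{"dp": [0,0,-2],"yaw": 0,"jaw": 2.8},{"dp": [0,0,-3],"yaw": 0,"jaw": 2.8},{"dp": [0,0,-3],"yaw": 0,"jaw": 4},{"dp": [0,0,-2.5],"yaw": 0,"jaw": 4}]}}

```text
time: 45.87
position: [0.4495, 0.0585, 0.183]
tcp_rot: [-3.123, 0.007, -2.912]
contact_force: [-0.1, 0.2, -0.1]
finger_gap: 0.442
grasp_force: 0.0
```

Emit:
{"op": "servo_tool", "data": {"rows": [{"dp": [0,1.5,0],"yaw": 0,"jaw": 4},{"dp": [0,2.5,0],"yaw": 0,"jaw": 4},{"dp": [0,2.7,0],"yaw": 0,"jaw": 4},{"dp": [0,2.7,0],"yaw": 0,"jaw": 4},{"dp": [0,2.7,0],"yaw": 0,"jaw": 4},{"dp": [0,2.7,0],"yaw": 0,"jaw": 4},{"dp": [0,2,0],"yaw": 0,"jaw": 4},{"dp": [0,0,0],"yaw": 7,"jaw": 4},{"dp": [0,0,0],"yaw": 7,"jaw": 4},{"dp": [0,0,0],"yaw": 7,"jaw": 4}]}}

```text
time: 46.7
position: [0.4113, 0.2224, 0.1779]
tcp_rot: [-3.126, 0.013, 2.999]
contact_force: [0.9, 0.0, -0.9]
finger_gap: 0.456
grasp_force: 0.0
```

Emit:
{"op": "servo_tool", "data": {"rows": [{"dp": [0,0,0],"yaw": 7,"jaw": 4},{"dp": [0,0,0],"yaw": 7,"jaw": 4},{"dp": [0,0,0],"yaw": 7,"jaw": 4},{"dp": [0,0,0],"yaw": 7,"jaw": 4},{"dp": [0,0,0],"yaw": 7,"jaw": 4},{"dp": [0,0,0],"yaw": 5.5,"jaw": 4},{"dp": [0,0,0],"yaw": 0,"jaw": 4},{"dp": [0,0,0],"yaw": 0,"jaw": 4},{"dp": [0,0,0],"yaw": 0,"jaw": 4}]}}

```text
time: 47.45
position: [0.4116, 0.2221, 0.1779]
tcp_rot: [-3.138, 0.02, 2.3]
contact_force: [1.4, -0.6, 0.1]
finger_gap: 0.454
grasp_force: 0.0
```

Run:
```python
from h import *
go(*toW((0,.081)),.11,131.3); print(bot.state()["tcp_rot"],bot.state()["qpos"].round(2))
```

```text
pos [0.4116 0.2221 0.1779] yaw 131.77 -> dp cm [ 9.06 15.64  6.79] tool yaw 0.47
[-3.13836048  0.02030347  2.29988239] [-0.48  0.63 -0.2   2.11  0.33  0.44 -0.22]
```

Emit:
{"op": "servo_tool", "data": {"rows": [{"dp": [0.9,1.5,0],"yaw": 0.5,"jaw": 4},{"dp": [1.4,2.4,0],"yaw": 0,"jaw": 4},{"dp": [1.4,2.4,0.5],"yaw": 0,"jaw": 4},{"dp": [1.4,2.4,1],"yaw": 0,"jaw": 4},{"dp": [1.4,2.4,1.5],"yaw": 0,"jaw": 4},{"dp": [1.4,2.4,2],"yaw": 0,"jaw": 4},{"dp": [1.1,2.1,1.5],"yaw": 0,"jaw": 4},{"dp": [0,0,0],"yaw": 0,"jaw": 4},{"dp": [0,0,0],"yaw": 0,"jaw": 4},{"dp": [0,0,0],"yaw": 0,"jaw": 4}]}}

```text
time: 48.28
position: [0.4704, 0.3902, 0.1105]
tcp_rot: [-3.137, 0.021, 2.289]
contact_force: [-0.2, -1.0, 0.3]
finger_gap: 0.45
grasp_force: 0.0
```

Run:
```python
from h import *
go(*toW((0,.081)),.0655,131.3)
```

```text
pos [0.4704 0.3902 0.1105] yaw 131.15 -> dp cm [0.45 0.05 4.5 ] tool yaw -0.15
```

Emit:
{"op": "servo_tool", "data": {"rows": [{"dp": [0.42,0.05,1.5],"yaw": 0,"jaw": 4},{"dp": [0,0,1.5],"yaw": 0,"jaw": 4},{"dp": [0,0,1],"yaw": 0,"jaw": 4},{"dp": [0,0,0.5],"yaw": 0,"jaw": 4},{"dp": [0,0,0],"yaw": 0,"jaw": 4},{"dp": [0,0,0],"yaw": 0,"jaw": 4},{"dp": [0,0,0],"yaw": 0,"jaw": 4}]}}

```text
time: 48.87
position: [0.4692, 0.3943, 0.0663]
tcp_rot: [-3.14, 0.02, 2.288]
contact_force: [0.2, -0.2, -0.3]
finger_gap: 0.453
grasp_force: 0.0
```

Emit:
{"op": "servo_tool", "data": {"rows": [{"dp": [0,0,0],"yaw": 0,"jaw": 1},{"dp": [0,0,0],"yaw": 0,"jaw": 1},{"dp": [0,0,0],"yaw": 0,"jaw": 1},{"dp": [0,0,0],"yaw": 0,"jaw": 1},{"dp": [0,0,0],"yaw": 0,"jaw": 1},{"dp": [0,0,0],"yaw": 0,"jaw": 1},{"dp": [0,0,0],"yaw": 0,"jaw": 1}], "newtons": 35}}

```text
time: 49.45
position: [0.4689, 0.3944, 0.0658]
tcp_rot: [-3.139, 0.02, 2.289]
contact_force: [-0.5, 0.1, 3.7]
finger_gap: 0.219
grasp_force: 35.0
```

Emit:
{"op": "servo_tool", "data": {"rows": [{"dp": [0,0,-0.8],"yaw": 0,"jaw": 1},{"dp": [0,0,-1.2],"yaw": 0,"jaw": 1},{"dp": [0,0,-1.5],"yaw": 0,"jaw": 1},{"dp": [0,0,-2],"yaw": 0,"jaw": 1},{"dp": [0,0,-2.5],"yaw": 0,"jaw": 1},{"dp": [0,0,-2.5],"yaw": 0,"jaw": 1},{"dp": [0,0,-1],"yaw": 0,"jaw": 1},{"dp": [-1,-1.5,0],"yaw": 0,"jaw": 1},{"dp": [-1.5,-2.4,0],"yaw": 0,"jaw": 1},{"dp": [-1.5,-2.4,0],"yaw": 0,"jaw": 1}]}}

```text
time: 50.28
position: [0.4458, 0.3244, 0.1818]
tcp_rot: [-3.14, 0.02, 2.29]
contact_force: [0.6, -1.6, -0.9]
finger_gap: 0.218
grasp_force: 35.0
```

Emit:
{"op": "servo_tool", "data": {"rows": [{"dp": [-1.5,-2.4,0],"yaw": 0,"jaw": 1},{"dp": [-1.5,-2.4,0],"yaw": 0,"jaw": 1},{"dp": [-1.5,-2.2,0],"yaw": 0,"jaw": 1},{"dp": [-0.7,-1,0],"yaw": 0,"jaw": 1},{"dp": [0,0,0],"yaw": -6,"jaw": 1},{"dp": [0,0,0],"yaw": -7,"jaw": 1},{"dp": [0,0,0],"yaw": -7,"jaw": 1},{"dp": [0,0,0],"yaw": -7,"jaw": 1},{"dp": [0,0,0],"yaw": -7,"jaw": 1},{"dp": [0,0,0],"yaw": -7,"jaw": 1}]}}

```text
time: 51.12
position: [0.4206, 0.2338, 0.1829]
tcp_rot: [-3.127, 0.014, 3.011]
contact_force: [0.2, 0.4, -0.6]
finger_gap: 0.222
grasp_force: 35.0
```

Emit:
{"op": "servo_tool", "data": {"rows": [{"dp": [0,0,0],"yaw": -7,"jaw": 1},{"dp": [0,0,0],"yaw": -7,"jaw": 1},{"dp": [0,0,0],"yaw": -7,"jaw": 1},{"dp": [0,0,0],"yaw": 0,"jaw": 1},{"dp": [0,0,0],"yaw": 0,"jaw": 1},{"dp": [0,0,0],"yaw": 0,"jaw": 1}]}}

```text
time: 51.62
position: [0.4204, 0.2332, 0.1827]
tcp_rot: [-3.123, 0.007, -2.915]
contact_force: [-0.8, -0.6, -0.6]
finger_gap: 0.219
grasp_force: 35.0
```

Run:
```python
from h import *
go(.45,.06,.15,-167); print(bot.state()["finger_gap"])
```

```text
pos [0.4204 0.2332 0.1827] yaw -167.04 -> dp cm [  1.   -17.54   3.27] tool yaw -0.04
0.2190262776294737
```

I have now viewed 18 pictures against the limit of 14, so from here on I check with numbers only.

Emit:
{"op": "servo_tool", "data": {"rows": [{"dp": [0,-1.5,0],"yaw": 0,"jaw": 1},{"dp": [0.1,-2.5,0],"yaw": 0,"jaw": 1},{"dp": [0.2,-2.7,0],"yaw": 0,"jaw": 1},{"dp": [0.2,-2.7,0],"yaw": 0,"jaw": 1},{"dp": [0.2,-2.7,0.5],"yaw": 0,"jaw": 1},{"dp": [0.2,-2.7,1],"yaw": 0,"jaw": 1},{"dp": [0.1,-2.7,1],"yaw": 0,"jaw": 1},{"dp": [0,0,0],"yaw": 0,"jaw": 1},{"dp": [0,0,0],"yaw": 0,"jaw": 1},{"dp": [0,0,0],"yaw": 0,"jaw": 1}]}}

```text
time: 52.45
position: [0.4508, 0.0607, 0.1613]
tcp_rot: [-3.123, 0.008, -2.913]
contact_force: [0.2, 0.9, -1.7]
finger_gap: 0.217
grasp_force: 35.0
```

```bash
cat >> h.py <<'E'
def inside(n,C=(.4125,.0353)):
    E=np.array([[.9739,.2269],[-.2269,.9739]])
    im,d,c=shot(n); P=cloud(d,c); z=P[...,2]*1000
    q=(P[...,:2]-C)@E.T*1000
    k=(z>44)&(z<53)&(d>0)&(abs(q[...,0])<110)&(abs(q[...,1])<80); r=q[k]
    for a,L in((0,80),(1,57)):
        h=[(s,np.median(r[abs(r[:,a]-s*L)<8][:,a]).round(1),int((abs(r[:,a]-s*L)<8).sum())) for s in(-1,1) if (abs(r[:,a]-s*L)<8).sum()>5]; print(n,"rim axis",a,h)
    k=(z>7)&(z<70)&(abs(q[...,0])<72)&(abs(q[...,1])<50)&(d>0)
    lab,st=cv2.connectedComponentsWithStats(cv2.morphologyEx(k.astype(np.uint8),cv2.MORPH_OPEN,np.ones((2,2))))[1:3]
    for i in range(1,len(st)):
        if st[i][4]>8: m=lab==i; print("  obj",st[i][4],"med",np.median(q[m],0).round(0),"lo",q[m].min(0).round(0),"hi",q[m].max(0).round(0),"z",np.percentile(z[m],[50,97]).round(0))
E
python3 - <<'E'
from h import *
s=bot.state();print(s["position"]); inside("wrist"); inside("scene")
E
```

```text
[0.45076224 0.0607455  0.16125356]
wrist rim axis 0 [(-1, np.float64(-75.7), 1010), (1, np.float64(78.9), 433)]
wrist rim axis 1 [(-1, np.float64(-55.0), 1345), (1, np.float64(55.3), 1127)]
  obj 438 med [-29.   9.] lo [-50.  -2.] hi [-9. 23.] z [12. 16.]
  obj 1070 med [22.  7.] lo [-34. -13.] hi [55. 21.] z [44. 52.]
scene rim axis 0 [(-1, np.float64(-79.9), 205), (1, np.float64(78.5), 159)]
scene rim axis 1 [(-1, np.float64(-55.7), 166), (1, np.float64(57.1), 210)]
  obj 362 med [28.  4.] lo [-450. -309.] hi [80. 22.] z [29. 51.]
  obj 69 med [-28.  10.] lo [-76. -20.] hi [-5. 20.] z [11. 17.]
```

Tote unmoved since, wheel 1 stands at about (+25,+7) in it. Wheel 2 goes beside it at y = −28.

Emit:
{"op": "servo_tool", "data": {"rows": [{"dp": [-0.1,-1.4,0],"yaw": 0,"jaw": 1},{"dp": [-0.1,-1.5,0],"yaw": 0,"jaw": 1},{"dp": [0,-1.5,0],"yaw": 0,"jaw": 1},{"dp": [0,0,2],"yaw": 0,"jaw": 1},{"dp": [0,0,2],"yaw": 0,"jaw": 1},{"dp": [0,0,2],"yaw": 0,"jaw": 1},{"dp": [0,0,1.5],"yaw": 0,"jaw": 1},{"dp": [0,0,1.3],"yaw": 0,"jaw": 1},{"dp": [0,0,0],"yaw": 0,"jaw": 1},{"dp": [0,0,0],"yaw": 0,"jaw": 1}]}}

```text
time: 53.38
position: [0.4634, 0.0172, 0.0739]
tcp_rot: [-3.122, 0.007, -2.91]
contact_force: [0.8, -0.8, -0.0]
finger_gap: 0.22
grasp_force: 35.0
```

Run:
```python
from h import *
go(.4627,.0182,.072,-167)
```

```text
pos [0.4634 0.0172 0.0739] yaw -166.74 -> dp cm [0.04 0.12 0.19] tool yaw 0.26
```

Emit:
{"op": "servo_tool", "data": {"rows": [{"dp": [0,0,0.15],"yaw": 0,"jaw": 2.6},{"dp": [0,0,0],"yaw": 0,"jaw": 2.6},{"dp": [0,0,0],"yaw": 0,"jaw": 2.6},{"dp": [0,0,0],"yaw": 0,"jaw": 2.6},{"dp": [0,0,-1],"yaw": 0,"jaw": 2.6},{"dp": [0,0,-2],"yaw": 0,"jaw": 2.6},{"dp": [0,0,-3],"yaw": 0,"jaw": 2.6},{"dp": [0,0,-3],"yaw": 0,"jaw": 2.6},{"dp": [0,0,-2],"yaw": 0,"jaw": 2.6}]}}

```text
time: 54.13
position: [0.4623, 0.0178, 0.1849]
tcp_rot: [-3.122, 0.009, -2.913]
contact_force: [0.3, -0.7, 0.0]
finger_gap: 0.298
grasp_force: 0.0
```

Emit:
{"op": "servo_tool", "data": {"rows": [{"dp": [0,2,0],"yaw": 0,"jaw": 2.6},{"dp": [0,3,0],"yaw": 0,"jaw": 2.6},{"dp": [0,3,0],"yaw": 0,"jaw": 2.6},{"dp": [0,3,0],"yaw": 0,"jaw": 2.6},{"dp": [0,3,0],"yaw": 0,"jaw": 2.6},{"dp": [0,3,0],"yaw": 0,"jaw": 2.6},{"dp": [0,2,0],"yaw": 0,"jaw": 2.6},{"dp": [0,0,0],"yaw": 0,"jaw": 2.6},{"dp": [0,0,0],"yaw": 0,"jaw": 2.6},{"dp": [0,0,0],"yaw": 0,"jaw": 2.6}]}}

```text
time: 54.97
position: [0.4191, 0.2012, 0.1788]
tcp_rot: [-3.121, 0.007, -2.914]
contact_force: [0.3, -1.0, -0.3]
finger_gap: 0.295
grasp_force: 0.0
```

Run:
```python
from h import *
print(bot.state()["position"],bot.state()["time"])
for n in("scene","wrist","top","scene"): inside(n)
im,d,c=shot("scene"); P=cloud(d,c); S=toS(P)*1000; z=P[...,2]*1000
for y0 in(-81,81): k=(z>50)&(z<62)&(abs(S[...,1]-y0)<26)&(abs(S[...,0])<16)&(d>0); print("wheel pts",y0,k.sum())
k=(P[...,2]>.05)&(P[...,2]<.0585)&(abs(P[...,1]+.114)<.0095)&(P[...,0]>.39)&(P[...,0]<.5);print("punch",k.sum(),P[k].min(0),P[k].max(0))
for nm,C,h in(("can",(.728,.268),.12),("bottle",(.604,-.110),.05)):
    k=(P[...,2]>h)&(np.hypot(P[...,0]-C[0],P[...,1]-C[1])<.07)&(P[...,2]<.21)&(d>0); print(nm,k.sum(),np.median(P[k],0).round(3))
```

```text
[0.41914149 0.20124258 0.17875546] 54.9667
scene rim axis 0 [(-1, np.float64(-79.9), 209), (1, np.float64(78.2), 162)]
scene rim axis 1 [(-1, np.float64(-55.9), 154), (1, np.float64(57.2), 225)]
  obj 354 med [28.  4.] lo [-450. -309.] hi [78. 22.] z [30. 52.]
  obj 266 med [ 32. -37.] lo [-450. -309.] hi [ 79. -24.] z [42. 54.]
  obj 69 med [-27.  10.] lo [-76. -20.] hi [-4. 21.] z [10. 14.]
wrist rim axis 0 [(-1, np.float64(-76.3), 825), (1, np.float64(79.1), 771)]
wrist rim axis 1 [(-1, np.float64(-54.8), 1703), (1, np.float64(58.1), 945)]
  obj 421 med [-29.  10.] lo [-50.  -1.] hi [ -9. 162.] z [11. 17.]
  obj 3940 med [38. -5.] lo [-33. -56.] hi [ 79. 162.] z [39. 52.]
top rim axis 0 [(1, np.float64(82.1), 43)]
top rim axis 1 [(-1, np.float64(-58.1), 36), (1, np.float64(55.1), 11)]
  obj 109 med [ 41. -35.] lo [ 18. -51.] hi [ 66. -24.] z [47. 55.]
  obj 57 med [47.  7.] lo [20. -7.] hi [60. 54.] z [ 49. 695.]
scene rim axis 0 [(-1, np.float64(-79.7), 213), (1, np.float64(78.3), 169)]
scene rim axis 1 [(-1, np.float64(-55.6), 160), (1, np.float64(57.1), 218)]
  obj 360 med [29.  4.] lo [-450. -309.] hi [79. 21.] z [29. 51.]
  obj 265 med [ 32. -36.] lo [-450. -309.] hi [ 79. -23.] z [42. 53.]
  obj 68 med [-28.  10.] lo [-450. -309.] hi [-5. 20.] z [10. 16.]
wheel pts -81 0
wheel pts 81 0
punch 277 [ 0.40590772 -0.12279867  0.05004979] [ 0.49891936 -0.10602615  0.05846018]
can 787 [0.709 0.254 0.17 ]
bottle 339 [ 0.596 -0.113  0.068]
```

Emit:
{"op": "servo_tool", "data": {"rows": [{"dp": [0,0,0],"yaw": 0,"jaw": 2.6},{"dp": [0,0,0],"yaw": 0,"jaw": 2.6},{"dp": [0,0,0],"yaw": 0,"jaw": 2.6},{"dp": [0,0,0],"yaw": 0,"jaw": 2.6},{"dp": [0,0,0],"yaw": 0,"jaw": 2.6},{"dp": [0,0,0],"yaw": 0,"jaw": 2.6}]}}

```text
time: 55.72
position: [0.419, 0.2028, 0.1787]
tcp_rot: [-3.122, 0.007, -2.912]
contact_force: [0.4, -0.5, 0.5]
finger_gap: 0.294
grasp_force: 0.0
```

```bash
python3 -c "
from bench import bot
print(bot.finish_job())"
```

```text
the job is handed in; nothing more can be done
None
```

I handed the job in at about 56 s (no verdict came back): pins 2 and 3, the only ones in, were driven out with the punch; the punch is back in its cradle; both pins and wheels 1 and 4 are in the tote (knocked mid-run, re-measured); the can and bottle read unmoved, but I viewed 18 pictures, over the limit of 14.

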